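Change the foot in the drilling jig and lock its clamp

ROBOT

A 7-joint arm with a two-finger parallel gripper is mounted at the origin on a cart in front of the work surface, level with it; the furniture and walls round the work are solid. World frame = base frame: x ahead of the robot, y to its left, z up, the work surface at z = 0. Lengths are in m, angles in rad, forces in N, time in s.
With the tool pointing down it reaches from about 0.425 to 0.875 m from the base axis. Payload 4.7 kg.
Tool frame: the origin (TCP) lies between the finger pads; the fingertips stand 11 mm ahead of it and the grasp point (between the pads) lies 8 mm behind it; z points along the fingers, y is the direction in which the jaws open and shut (so a half turn about z gives the same grasp; the last joint's range is limited). The gripper opens to 87 mm and grips with 3 to 60 N. Pads are 19 mm wide; open, the fingers measure 117 mm over their backs; the gripper's body (75 mm by 190 mm) begins 51 mm behind the grasp point.
Start: joints at [1.161, 0.321, -0.07, 1.45, 0.023, 1.371, -0.057], TCP at [0.267, -0.593, 0.208] pointing down, gripper open.
Joint ranges: [-2.86, 2.86], [-0.3, 2.09], [-1.38, 1.24], [0.06, 2.45], [-1.56, 4.7], [0.09, 2.05], [-2.69, 2.69]. Speed limits (rad/s): [2.57, 2.57, 3.14, 3.14, 3.14, 3.14, 3.14].

INTERFACE

Orientations are given as a rotation vector (axis times angle).
In Python, from bench import ctrl gives the robot as it stands.
- The arm moves only by the tool servo_tool, never from a script. Its argument "series" is a list of rows, each an object with "travel": the shift along the tool's x, y, z in m, a list of three; "angular": the turn, a rotation vector about the tool's x, y, z in rad, a list of three. A call has 1 to 5 rows; each row shifts and turns the commanded pose from where the row before left it, along the tool's axes as they then stand; what a row does not reach is not made up. A row lasts 1/10 s, in which the tool goes at most 50 mm and 8.59 degrees, less where a joint would pass 70% of its speed; a pose out of reach is approached as far as the arm can. A call with a gripper value outside its range is refused whole. "claw" is the finger opening in m, from 0 to 0.087, set as the call begins (left out, the last holds). The fingers move at their own pace and stop on an object; "squeeze" is the grip in N (left out, the last holds). Time passes only in rows, so rows that do not move let the fingers close. It gives the time, the measured TCP pose, the force and the opening at its end, in the units of the state.
- ctrl.get_state(): the state, without advancing time (a new reading comes with each control period).
- ctrl.get_image(name): name is "scene" or "top" or "wrist"; returns the picture (480x640x3 uint8, red, green, blue); there is no depth.
- ctrl.calibration(name): a dict with "fx", "fy", "cx", "cy" (pixels), "rvec" (rotation vector, rad) and "tvec" (3), from world to camera coordinates, as OpenCV has them. Camera axes: x right, y down, z forward; pixel columns grow to the right and rows downward; lengths in m; the calibration is good to about 2 mm. A picture is of the moment at which its call begins: read the wrist's pose just before it. calibration takes no time and is no camera call; for the wrist camera it gives the pose at the moment of the call.
- ctrl.close_job(): hands the job in, once; it reports no verdict.
The state is a dict: "time": time; "joint_positions": joint angles; "qd": joint speeds; "joint_torque": joint torques, N m; "position": TCP position; "tool_rot": TCP orientation; "ft_force": force on the tool from outside, world axes, zero at the start; "torque": the same for the moment, N m; "grip_width": opening from 0.0 (shut) to 1.0 (fully open).
Only numpy, scipy, OpenCV 4.12 (cv2) and the standard library are available. Lean on these libraries where they do the work, as an engineer would, in place of code of your own. Each camera call takes 0.05 s, during which the arm holds its last target.

TASK

The cabinet foot in the drilling jig has had its hole bored: lift it out and stand it upright in the tray with the other two drilled feet. Then seat the undrilled foot that stands on the table, domed end down, in the jig's dished cup so that it is centred and upright, let go of it while the clamp is still open, and press the clamp handle down until it snaps over centre and holds the foot. Set the feet down without dropping them, and leave the two feet already in the tray, the screwdriver and the offcut where they are.

Things in the scene. Friction and masses are not known exactly. Their poses are not given: they have to be found in the camera images.
- foot_plain_mid (a point): the foot still to be drilled, standing on the table on its own: turned light-wood cabinet foot, 52 mm diameter, 76 mm tall: domed sole (24 mm flat to stand on, flank rising outward at 45 degrees, rounded), straight barrel from 15 to 56 mm above the sole, a narrow neck, flat round top of 48 mm; about 0.11 kg. Its top has no hole, only a tiny centre dimple. The point is on its axis, half-way up, 38 mm above the sole; z runs along the axis towards the flat top.
- foot_jig_mid (a point): the drilled foot that sits in the jig's cup at the start: same shape and size, with a dark 10 mm hole in the middle of its top. The point is on its axis, half-way up, 38 mm above the sole; z runs along the axis towards the flat top.
- foot_tray_1_mid (a point): one of the two drilled feet already standing in the tray (same shape, hole in the top), near the tray's +x, +y corner. The point is on its axis, half-way up, 38 mm above the sole; z runs along the axis towards the flat top.
- foot_tray_2_mid (a point): the other drilled foot already in the tray, near its +x, -y corner. The point is on its axis, half-way up, 38 mm above the sole; z runs along the axis towards the flat top.
- cup (a point): centre of the mouth of the jig's wooden cup (94 mm across, top 43 mm above the table): a 45 degree cone, 50 mm wide at the mouth, 12.5 mm deep, then a 3 mm relief. Smooth and waxed: a foot let go within 5 mm of its middle slides home. Seated, the foot's sole is 11.5 mm below this point, its mid-point 26.5 mm and its top 64.5 mm above it. z is up; +y points from the cup to the clamp.
- jig: the drilling jig, fixed to the table; origin on the table under the cup's centre, axes as the cup's. Plywood board 15 mm thick, x -60 to 60, y -60 to 235 mm, carrying the cup and a wooden riser (x -28 to 28, y 98 to 218 mm, top 98 mm up) with the steel toggle clamp on top.
- clamp_handle (a joint): clamp handle angle, rad: 0 open (handle rises 57 degrees above level, pointing away from the cup), 1.0 locked (level, at its stop); starts open. Moves easily to about 0.73 (from about 0.25 the arm's weight can carry it there); with a foot in the cup it then resists with up to about 8 N at the grip, most at 0.82, and past 0.95 it snaps to the stop and stays.
- handle_pivot (a point): pivot of the clamp handle, fixed on the jig (y 190 mm, 128 mm above the table); the handle swings about this point's x axis, in the jig's y-z plane.
- clamp_pivot (a point): pivot of the clamp arm, fixed on the jig (y 125 mm, 128 mm above the table), axis along x. The 125 mm long steel arm is linked to the handle: open, it stands up, leaning 7 degrees away from the cup, highest point about 270 mm above the table; as the handle is pressed down it swings over and down onto the foot, about twice as fast as the handle.
- handle_grip (a point): point on the axis of the clamp handle's black round grip (18 mm diameter, from 62 to 138 mm from the handle's pivot), 100 mm from the pivot; y runs along the handle away from its pivot, x is parallel to the pivot, z is the side to push on, which is the upper side.
- clamp_pad: brass guide bush at the end of the clamp arm: 20 mm tube with a 31 mm flange that presses on the foot's top, sprung (it gives up to 14 mm along the tube); origin on its axis at the arm's centre line, 25 mm from the flange's face; its z points from the flange up the tube (up when locked).
- tray: fixed low plywood tray, 256 mm (its x) by 150 mm (its y) outside, 26 mm high, walls 9 mm, inner floor 9 mm above the table; origin under its centre on the table. The two drilled feet stand 75 mm from the centre towards +x; the half towards -x is empty.
- screwdriver: screwdriver, 27 x 199 x 29 mm, lying loose behind the jig; leave it. Origin at the centre of its underside.
- offcut: beech block, 55 x 80 x 32 mm, loose on the table at the left; leave it. Origin at the centre of its underside.
There are look-alikes about, which are no part of the job. What is shaped like the part that bears foot_plain_mid but red is not meant.

How it is judged:
On the way, in this order (a step that is already met when the one before it is completed fails the run):
1. the drilled foot from the jig stands upright in the tray, let go (x of foot_jig_mid in the frame of tray between -0.105 and 0.105 m and y of foot_jig_mid in the frame of tray between -0.052 and 0.052 m and z of foot_jig_mid in the frame of tray between 0.042 and 0.052 m and angle between foot_jig_mid's own z axis and vertical below 0.12 rad and contact force between the fingers and foot_jig below 0.2 N and linear speed of foot_jig below 0.02 m/s), for 0.2 s.
2. the undrilled foot sits centred and upright in the cup, let go, with the clamp still open (horizontal distance between foot_plain_mid and cup below 0.003 m and z of foot_plain_mid in the frame of cup between 0.024 and 0.029 m and angle between foot_plain_mid's own z axis and vertical below 0.12 rad and contact force between the fingers and foot_plain below 0.2 N and linear speed of foot_plain below 0.02 m/s and value of joint clamp_handle below 0.5 rad), for 0.2 s.
At the end, for the whole second after the job is handed in: Undrilled foot in the cup: axis within 3 mm of its middle, mid-point 24 to 29 mm above the mouth, within 0.06 rad of upright, pressed by the clamp pad (over 5 N), handle past 0.96; drilled foot upright (0.12 rad) on the tray floor; both at rest (horizontal distance between foot_plain_mid and cup below 0.003 m and z of foot_plain_mid in the frame of cup between 0.024 and 0.029 m and x of foot_jig_mid in the frame of tray between -0.105 and 0.105 m and y of foot_jig_mid in the frame of tray between -0.052 and 0.052 m and z of foot_jig_mid in the frame of tray between 0.042 and 0.052 m and angle between foot_jig_mid's own z axis and vertical below 0.12 rad and angle between foot_plain_mid's own z axis and vertical below 0.06 rad and value of joint clamp_handle above 0.96 rad and contact force between clamp_pad and foot_plain above 5 N and linear speed of each of foot_plain, foot_jig below 0.02 m/s); the robot touches nothing.
It fails at once if a foot is dropped (falls freely more than about 15 mm) ((linear speed of foot_plain above 0.6 m/s and contact force between the fingers and foot_plain below 0.1 N) or (linear speed of foot_jig above 0.6 m/s and contact force between the fingers and foot_jig below 0.1 N)).
It fails at once if a foot already in the tray is knocked over or pushed more than 20 mm (distance of any of foot_tray_1_mid, foot_tray_2_mid from where it was at the start of the episode above 0.02 m).
It fails at once if the screwdriver or offcut is moved more than 30 mm (distance of any of screwdriver, offcut from where it was at the start of the episode above 0.03 m).
It also fails if it takes over 72 s, if anything falls off the work surface, if the arm or the gripper's body presses on something with over 40 N, if the wrist force passes 120 N, or if a joint passes its speed limit or range.

## Working session

There is one attempt and no reset: what is moved stays moved. The work goes in short steps, Python scripts to look and compute and a tool call to move; the robot and the scene stay as the last step left them, time stands still between calls to the robot, and variables do not carry over. Pictures are saved under pics/ and viewed, and the job is handed in when it is done.

Besides the shell and the picture viewer there is one more tool, called after ">>>" in YAML: its name, and indented under it one key for each argument. servo_tool: Moves the arm, as the interface text tells. Its arguments: {"type":"object","properties":{"series":{"type":"array","items":{"type":"object","properties":{"travel":{"type":"array","items":{"type":"number"}},"angular":{"type":"array","items":{"type":"number"}}}}},"claw":{"type":"number"},"squeeze":{"type":"number"}},"required":["series"]}

```bash
ls; mkdir -p pics
python3 - <<'E'
from bench import ctrl
import cv2
s=ctrl.get_state(); print(s)
for n in ("scene","top","wrist"):
    im=ctrl.get_image(n); cv2.imwrite(f"pics/{n}0.png",im[:,:,::-1]); print(n,ctrl.calibration(n))
print(ctrl.get_state()["time"])
E
```

```text
pics
{'time': 0.0, 'joint_positions': array([ 1.16108359,  0.32181719, -0.07007208,  1.45167037,  0.02260622,
        1.37078318, -0.05692867]), 'qd': array([ 0.00100961,  0.00018328,  0.00047364, -0.00158808, -0.0007484 ,
        0.00129823,  0.00037784]), 'joint_torque': array([-1.37132411e-04, -4.91295326e+01, -4.04005805e-01, -3.12535429e+01,
       -6.38553291e-02,  4.36813734e-02,  1.99695760e-04]), 'position': array([ 0.26701327, -0.59199526,  0.20736753]), 'tool_rot': array([-3.06954094e+00, -6.60355064e-01,  7.88769006e-04]), 'ft_force': array([-0.72353786, -0.02624651,  0.29670039]), 'torque': array([0.02584206, 0.00247502, 0.01787234]), 'grip_width': 0.9985935656563535}
scene {'fx': 599.5888942325153, 'fy': 599.5888942325153, 'cx': 318.60933830945226, 'cy': 230.74334366720686, 'rvec': array([ 1.26480166, -2.36278802,  0.86550433]), 'tvec': array([0.34693836, 0.46312282, 1.53911796])}
top {'fx': 504.6492565106795, 'fy': 504.6492565106795, 'cx': 318.9296555838602, 'cy': 233.82154976067963, 'rvec': array([ 2.10026452, -2.15123764,  0.18231775]), 'tvec': array([0.0425551 , 0.59463168, 1.47631502])}
wrist {'fx': 349.6191585981554, 'fy': 349.6191585981554, 'cx': 323.8505584567226, 'cy': 240.5741993120586, 'rvec': array([-2.44082274,  1.57496749,  0.21926148]), 'tvec': array([-0.650228  , -0.03398604,  0.39096664])}
0.15
```

View pics/scene0.png

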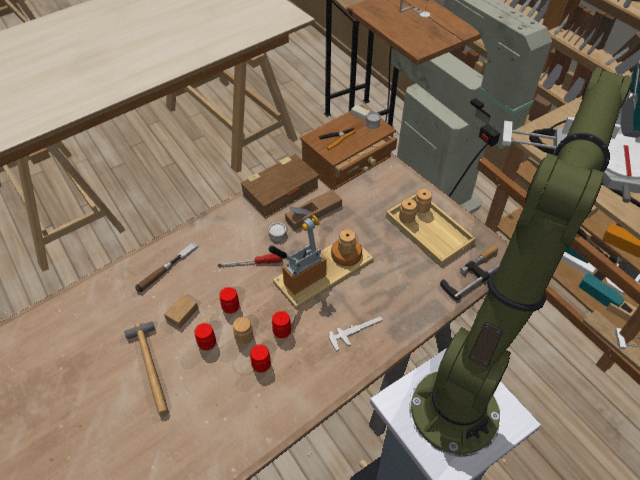

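View pics/top0.png

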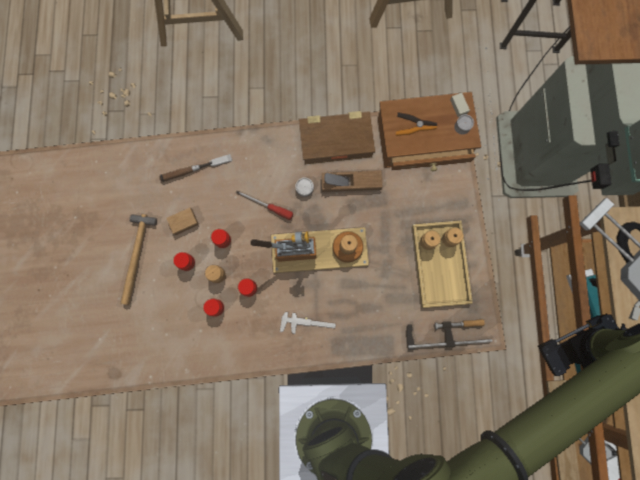

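View pics/wrist0.png

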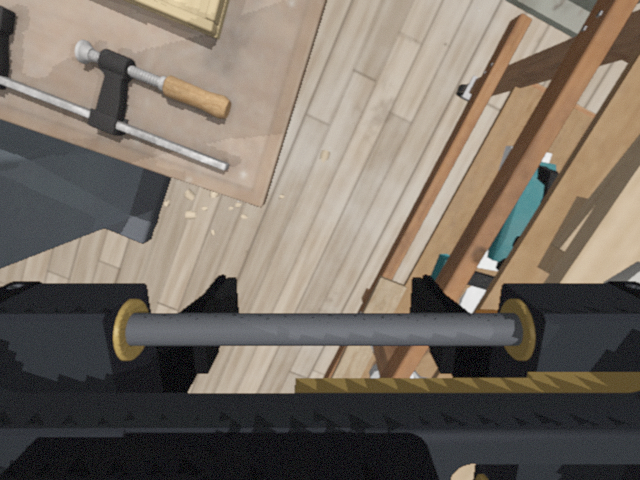

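The plain foot is the light-wood one in the middle of the four red cylinders: scene (243,329), top (216,273). The jig runs across the top view from (272,250) to (368,247), with the drilled foot at (348,245). The tray is at (442,264), and its empty half is towards the bottom of the image. Next I'll enlarge crops.

```bash
cat > h.py <<'E'
import numpy as np, cv2
from scipy.spatial.transform import Rotation as R
from bench import ctrl
def cam(n): 
    c=ctrl.calibration(n); return c,R.from_rotvec(c["rvec"]).as_matrix(),np.array(c["tvec"])
def ray(c3,uv):
    c,M,t=c3; d=M.T@np.array([(uv[0]-c["cx"])/c["fx"],(uv[1]-c["cy"])/c["fy"],1.]); return -M.T@t,d/np.linalg.norm(d)
def onz(c3,uv,z):
    o,d=ray(c3,uv); return o+d*(z-o[2])/d[2]
def proj(c3,p):
    c,M,t=c3; q=M@np.asarray(p,float)+t; return np.array([c["fx"]*q[0]/q[2]+c["cx"],c["fy"]*q[1]/q[2]+c["cy"]])
def tri(a,b):
    (o1,d1),(o2,d2)=a,b
    A=np.stack([d1,-d2],1); s=np.linalg.lstsq(A,o2-o1,rcond=None)[0]
    p,q=o1+d1*s[0],o2+d2*s[1]; return (p+q)/2,np.linalg.norm(p-q)
E
python3 - <<'E'
from h import *
a=cv2.imread("pics/top0.png"); b=cv2.imread("pics/scene0.png")
def crop(im,x,y,w,h,k): return cv2.resize(im[y:y+h,x:x+w],None,fx=k,fy=k,interpolation=cv2.INTER_CUBIC)
cv2.imwrite("pics/c1.png",crop(a,160,215,150,110,5))
cv2.imwrite("pics/c2.png",crop(a,240,215,140,70,5.5))
cv2.imwrite("pics/c3.png",crop(a,400,210,90,110,5))
cv2.imwrite("pics/c4.png",crop(b,220,190,160,120,5))
E
```

```text
(no output)
```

View pics/c1.png

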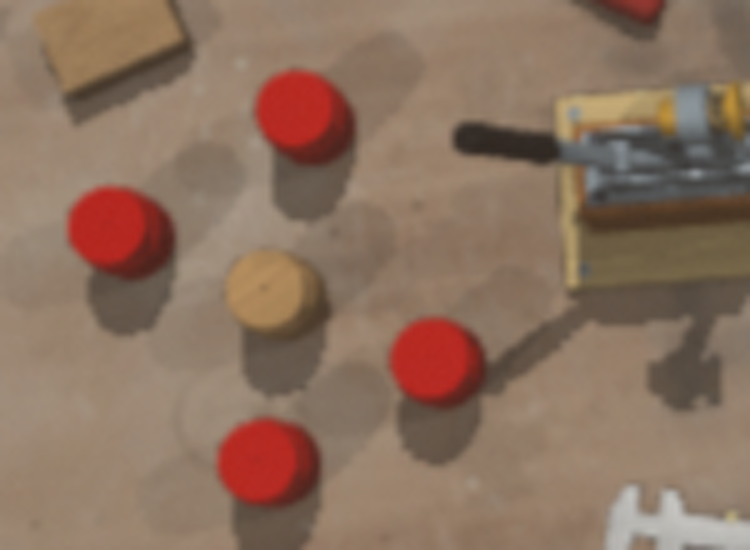

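View pics/c2.png

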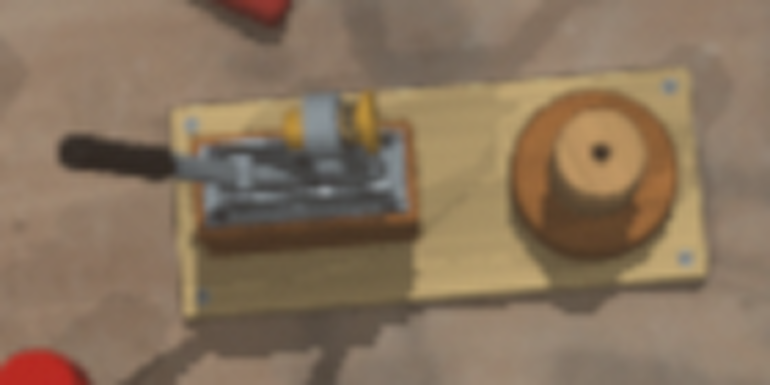

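View pics/c3.png

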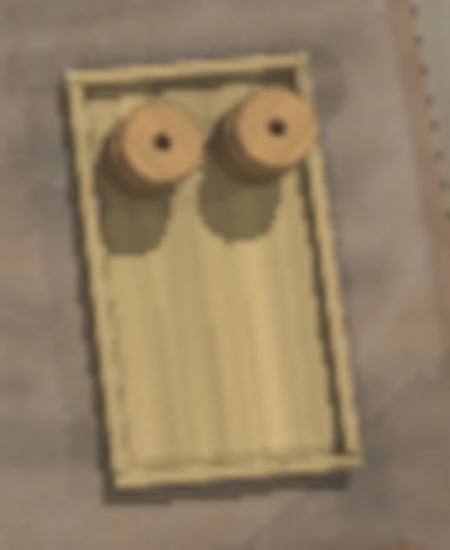

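View pics/c4.png

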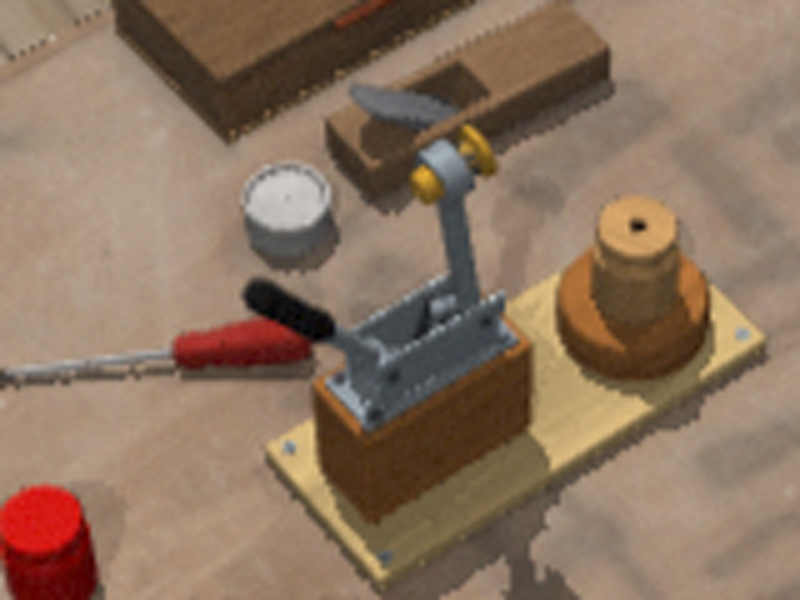

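The enlarged crop confirms that the light-wood foot with the small dimple, top (212.6,272.4), is the one meant; the other four are red. The jig hole is at top (349,242.8) and scene (347.6,235.2). Now I'll convert pixels to world points.

```bash
cat > m1.py <<'E'
from h import *
T=cam("top");S=cam("scene")
u=lambda p,k,o:((p[0]+.5)/k-.5+o[0],(p[1]+.5)/k-.5+o[1])
t=cv2.imread("pics/top0.png");s=cv2.imread("pics/scene0.png")
def dark(im,uv,r=4,th=None):
    x,y=int(round(uv[0])),int(round(uv[1])); g=cv2.cvtColor(im,cv2.COLOR_BGR2GRAY)[y-r:y+r+1,x-r:x+r+1].astype(float)
    w=np.clip(np.median(g)-15-g,0,None); yy,xx=np.mgrid[y-r:y+r+1,x-r:x+r+1]; return (w*xx).sum()/w.sum(),(w*yy).sum()/w.sum()
ht=dark(t,(349,243));hs=dark(s,(347.6,235.2))
print("jig hole px",ht,hs,"tri",tri(ray(T,ht),ray(S,hs)),"onz",onz(T,ht,.1075),onz(S,hs,.1075))
for a in ((432.4,238.2),(455.4,235.4)):
    d=dark(t,a);print("tray",d,onz(T,d,.085))
# plain
hsv=cv2.cvtColor(t,cv2.COLOR_BGR2HSV)
print("plain",onz(T,u((263,287),5,(160,215)),.076))
B=[onz(T,u(p,5.5,(240,215)),.015) for p in ((172,105),(688,70),(706,278),(186,318))]
for b in B: print("board",b)
print([np.linalg.norm(B[i]-B[(i+1)%4]) for i in range(4)])
K=[onz(T,u(p,5,(400,210)),.026) for p in ((68,73),(307,54),(361,465),(117,486))]
for b in K: print("tray",b)
print([np.linalg.norm(K[i]-K[(i+1)%4]) for i in range(4)], np.mean(K,0))
E
python3 m1.py
```

```text
jig hole px (np.float64(348.7547892720307), np.float64(242.31417624521072)) (np.float64(347.0900900900901), np.float64(234.6951951951952)) tri (array([ 0.55828862, -0.05734457,  0.11181479]), np.float64(0.0015055148672063713)) onz [ 0.55846375 -0.05813303  0.1075    ] [ 0.56167645 -0.05903993  0.1075    ]
tray (np.float64(431.99607072691555), np.float64(237.98428290766208)) [ 0.56898496 -0.30569279  0.085     ]
tray (np.float64(454.9133858267717), np.float64(235.0748031496063)) [ 0.57603641 -0.37388358  0.085     ]
plain [0.48477721 0.34554908 0.076     ]
board [0.6064217  0.17785177 0.015     ]
board [ 0.61931938 -0.11436507  0.015     ]
board [ 0.50091815 -0.11976775  0.015     ]
board [0.4855323  0.17081881 0.015     ]
[np.float64(0.2925013367097727), np.float64(0.11852442850875992), np.float64(0.2909935982403512), np.float64(0.12109380526512363)]
tray [ 0.62331296 -0.26356477  0.026     ]
tray [ 0.63160599 -0.41177056  0.026     ]
tray [ 0.37913787 -0.42579742  0.026     ]
tray [ 0.37010081 -0.27874862  0.026     ]
[np.float64(0.14843763388923686), np.float64(0.252857482911979), np.float64(0.1473262280046789), np.float64(0.25366699038004625)] [ 0.50103941 -0.34497034  0.026     ]
```

Run:
```python
from h import *
s=ctrl.get_state(); M=R.from_rotvec(s["tool_rot"]).as_matrix(); print(M.round(3))
W=cam("wrist"); c=-W[1].T@W[2]; print("cam in tool",M.T@(c-s["position"]), "cam z in tool",M.T@W[1].T[:,2])
print("yaw of tool y",np.arctan2(M[1,1],M[0,1]), s["time"],s["ft_force"])
```

```text
[[ 0.912  0.411 -0.001]
 [ 0.411 -0.912  0.001]
 [-0.    -0.001 -1.   ]]
cam in tool [ 0.07334615  0.001146   -0.17667532] cam z in tool [-2.69996901e-01 -4.19203857e-04  9.62861100e-01]
yaw of tool y -1.1469465305866104 0.15 [0.85047309 0.46387783 0.04315409]
```

>>> servo_tool:
  series:
    - {"travel": [0, 0, 0], "angular": [0, 0, -0.13]}
    - {"travel": [0, 0, 0], "angular": [0, 0, -0.13]}
    - {"travel": [0, 0, 0], "angular": [0, 0, -0.13]}
    - {"travel": [0, 0, 0], "angular": [0, 0, -0.13]}
    - {"travel": [0, 0, 0], "angular": [0, 0, -0.127]}
  claw: 0.08

```text
time: 0.65
position: [0.2672, -0.5923, 0.208]
tool_rot: [-2.697, -1.61, -0.0]
ft_force: [0.4, -1.0, 0.3]
grip_width: 0.918
```

```bash
cat > go.py <<'E'
from h import *
import sys
def go(*p):
    s=ctrl.get_state(); M=R.from_rotvec(s["tool_rot"]).as_matrix()
    d=M.T@(np.array(p)-s["position"]); n=int(np.ceil(np.linalg.norm(d)/.05))
    print("pos",s["position"].round(4),"yaw",round(np.arctan2(M[1,1],M[0,1]),4),"tilt",np.arccos(-M[2,2]).round(4),"t",s["time"],"F",s["ft_force"].round(2),"w",s["grip_width"]*.087)
    print("tool delta",d.round(4),"rows",n,"per row",(d/max(n,1)).round(4))
if __name__=="__main__": go(*map(float,sys.argv[1:4]))
E
python3 go.py 0.559 -0.13 0.24
```

```text
pos [ 0.2672 -0.5923  0.208 ] yaw -0.4947 tilt 0.0008 t 0.65 F [ 0.43 -1.04  0.34] w 0.07990579366023016
tool delta [ 0.5454  0.0374 -0.0318] rows 11 per row [ 0.0496  0.0034 -0.0029]
```

>>> servo_tool:
  series:
    - {"travel": [0.045, 0, -0.006]}
    - {"travel": [0.045, 0, -0.006]}
    - {"travel": [0.045, 0, -0.006]}
    - {"travel": [0.045, 0, -0.006]}
    - {"travel": [0.045, 0, -0.006]}

```text
$.series[0]: bad value
```

>>> servo_tool:
  series:
    - {"travel": [0.045, 0, 0]}
    - {"travel": [0.045, 0, 0]}
    - {"travel": [0.045, 0, 0]}
    - {"travel": [0.045, 0, 0]}
    - {"travel": [0.045, 0, 0]}

```text
$.series[0]: bad value
```

```bash
python3 go.py 0.559 -0.058 0.24
```

```text
pos [ 0.2672 -0.5923  0.208 ] yaw -0.4947 tilt 0.0008 t 0.65 F [ 0.43 -1.04  0.34] w 0.07990579366023016
tool delta [ 0.6088  0.0032 -0.0317] rows 13 per row [ 0.0468  0.0002 -0.0024]
```

Both keys are needed in each row.

>>> servo_tool:
  series:
    - {"travel": [0.045, 0, -0.006], "angular": [0, 0, 0]}
    - {"travel": [0.045, 0, -0.006], "angular": [0, 0, 0]}
    - {"travel": [0.045, 0, -0.006], "angular": [0, 0, 0]}
    - {"travel": [0.045, 0, -0.006], "angular": [0, 0, 0]}
    - {"travel": [0.045, 0, -0.006], "angular": [0, 0, 0]}

```text
time: 1.15
position: [0.3756, -0.3933, 0.2385]
tool_rot: [-2.702, -1.602, 0.0]
ft_force: [0.6, -0.2, 0.4]
grip_width: 0.919
```

>>> servo_tool:
  series:
    - {"travel": [0.045, 0, 0], "angular": [0, 0, 0]}
    - {"travel": [0.045, 0, 0], "angular": [0, 0, 0]}
    - {"travel": [0.045, 0, 0], "angular": [0, 0, 0]}
    - {"travel": [0.045, 0, 0], "angular": [0, 0, 0]}
    - {"travel": [0.045, 0, 0], "angular": [0, 0, 0]}

```text
time: 1.65
position: [0.4834, -0.1959, 0.2384]
tool_rot: [2.702, 1.602, -0.001]
ft_force: [1.0, 0.5, 0.6]
grip_width: 0.92
```

```bash
python3 go.py 0.559 -0.058 0.24
```

```text
pos [ 0.4834 -0.1959  0.2384] yaw -0.5002 tilt 0.0005 t 1.65 F [1.04 0.47 0.6 ] w 0.08006230798734548
tool delta [ 0.1573  0.0002 -0.0017] rows 4 per row [ 0.0393  0.0001 -0.0004]
```

>>> servo_tool:
  series:
    - {"travel": [0.04, 0, 0], "angular": [0, 0, 0]}
    - {"travel": [0.04, 0, 0], "angular": [0, 0, 0]}
    - {"travel": [0.04, 0, 0], "angular": [0, 0, 0]}
    - {"travel": [0.032, 0, 0], "angular": [0, 0, 0]}
    - {"travel": [0, 0, 0], "angular": [0, 0, 0]}

```text
time: 2.15
position: [0.5572, -0.0578, 0.2383]
tool_rot: [-2.693, -1.613, -0.004]
ft_force: [-0.5, 0.0, 0.4]
grip_width: 0.92
```

```bash
cat > shot.py <<'E'
from h import *
import sys
c=ctrl.calibration("wrist"); s=ctrl.get_state(); im=ctrl.get_image("wrist")
import pickle; pickle.dump((c,s),open(f"pics/{sys.argv[1]}.pkl","wb"))
cv2.imwrite(f"pics/{sys.argv[1]}.png",im[:,:,::-1])
E
python3 shot.py w1; python3 go.py 0.559 -0.058 0.24
```

```text
pos [ 0.5563 -0.0612  0.2381] yaw -0.4946 tilt 0.0012 t 2.2 F [ 0.05 -1.35  0.24] w 0.0802166500276515
tool delta [ 0.0041  0.0009 -0.0019] rows 1 per row [ 0.0041  0.0009 -0.0019]
```

View pics/w1.png

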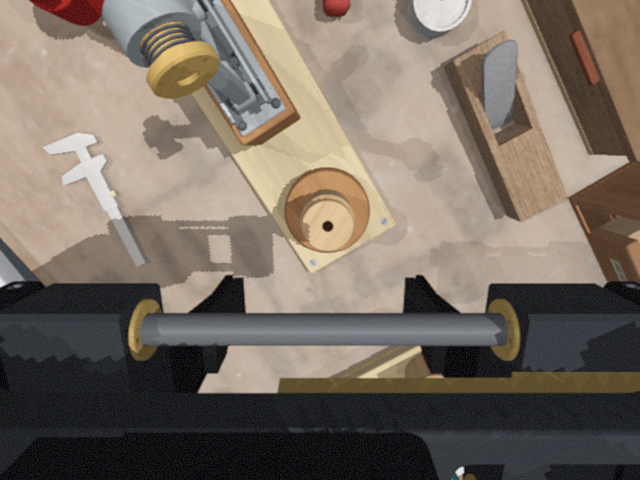

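The wrist view shows the hole at (328,226), the cup around it, and the clamp arm with its bush at the upper left (180,65). The arm was still settling, so I'll take a second picture and measure from that one.

```bash
cat > m2.py <<'E'
from h import *
import sys,pickle
n=sys.argv[1]
c,s=pickle.load(open(f"pics/{n}.pkl","rb")); W=(c,R.from_rotvec(c["rvec"]).as_matrix(),np.array(c["tvec"]))
im=cv2.imread(f"pics/{n}.png"); g=cv2.cvtColor(im,cv2.COLOR_BGR2GRAY)
_,m=cv2.threshold(g,60,255,cv2.THRESH_BINARY_INV); m[275:]=0
for k in cv2.findContours(m,cv2.RETR_EXTERNAL,cv2.CHAIN_APPROX_NONE)[0]:
    a=cv2.contourArea(k)
    if 30<a<250:
        M=cv2.moments(k);uv=(M["m10"]/a,M["m01"]/a); print("blob",a,np.round(uv,1),onz(W,uv,.1075).round(4))
E
python3 shot.py w2; python3 m2.py w2;  python3 - <<'E'
import cv2
im=cv2.imread("pics/w2.png")[150:280,260:420]
cv2.imwrite("pics/w2c.png",cv2.resize(im,None,fx=4.5,fy=4.5,interpolation=cv2.INTER_CUBIC))
E
python3 go.py 0.559 -0.058 0.24
```

```text
blob 52.0 [326.4 221.9] [ 0.5606 -0.0587  0.1075]
blob 186.5 [594.  214.8] [ 0.7743 -0.1664  0.1075]
blob 36.5 [577.8 106.2] [ 0.789  -0.071   0.1075]
blob 228.5 [580.7  58.8] [ 0.8017 -0.0376  0.1075]
blob 84.0 [573.6  14.3] [ 0.8063 -0.0047  0.1075]
blob 99.0 [331.3   7.4] [0.6437 0.0883 0.1075]
pos [ 0.5557 -0.0637  0.238 ] yaw -0.4981 tilt 0.0009 t 2.25 F [ 0.37  0.14 -0.26] w 0.08016785570210587
tool delta [ 0.0065  0.0002 -0.002 ] rows 1 per row [ 0.0065  0.0002 -0.002 ]
```

View pics/w2c.png

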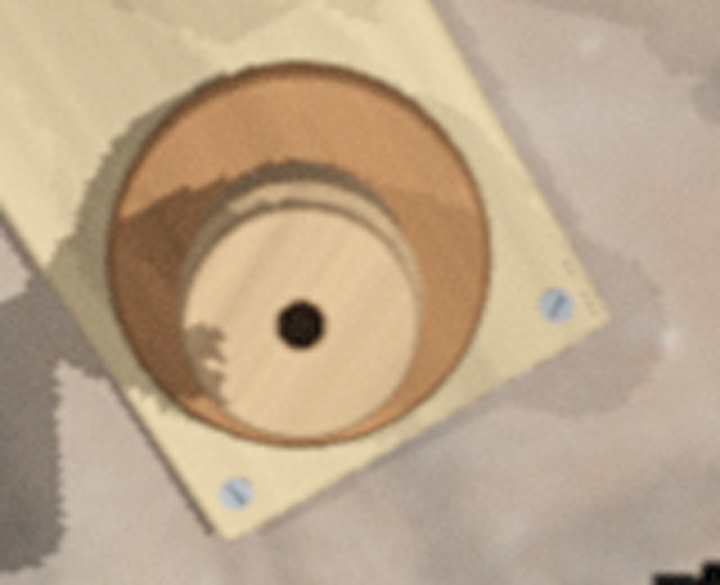

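```bash
python3 - <<'E'
from h import *
import pickle
c,s=pickle.load(open(f"pics/w2.pkl","rb")); W=(c,R.from_rotvec(c["rvec"]).as_matrix(),np.array(c["tvec"]))
u=lambda p:((p[0]+.5)/4.5-.5+260,(p[1]+.5)/4.5-.5+150)
print("cup",onz(W,u((299,254)),.043), "diam",np.linalg.norm(onz(W,u((108,254)),.043)-onz(W,u((490,254)),.043)))
print("foot top rim",onz(W,u((300,323)),.1075),np.linalg.norm(onz(W,u((184,323)),.1075)-onz(W,u((417,323)),.1075)))
E
python3 go.py 0.5597 -0.0587 0.0635
```

```text
cup [ 0.56208085 -0.05605212  0.043     ] diam 0.091230220441255
foot top rim [ 0.56074992 -0.05828458  0.1075    ] 0.04654882356633671
pos [ 0.5557 -0.0637  0.238 ] yaw -0.4981 tilt 0.0009 t 2.25 F [ 0.37  0.14 -0.26] w 0.08016785570210587
tool delta [0.0064 0.0012 0.1745] rows 4 per row [0.0016 0.0003 0.0436]
```

>>> servo_tool:
  series:
    - {"travel": [0.006, 0.001, 0.03], "angular": [0, 0, 0]}
    - {"travel": [0, 0, 0.045], "angular": [0, 0, 0]}
    - {"travel": [0, 0, 0.045], "angular": [0, 0, 0]}
    - {"travel": [0, 0, 0.03], "angular": [0, 0, 0]}
    - {"travel": [0, 0, 0.02], "angular": [0, 0, 0]}

```text
time: 2.75
position: [0.5571, -0.0619, 0.0653]
tool_rot: [-2.703, -1.598, 0.006]
ft_force: [0.6, -0.2, 0.0]
grip_width: 0.916
```

```bash
python3 go.py 0.5597 -0.0587 0.0635; python3 shot.py w3
```

```text
pos [ 0.5571 -0.0619  0.0653] yaw -0.5031 tilt 0.0045 t 2.75 F [ 0.62 -0.18  0.04] w 0.07965388242237845
tool delta [0.004  0.0008 0.0018] rows 1 per row [0.004  0.0008 0.0018]
```

View pics/w3.png

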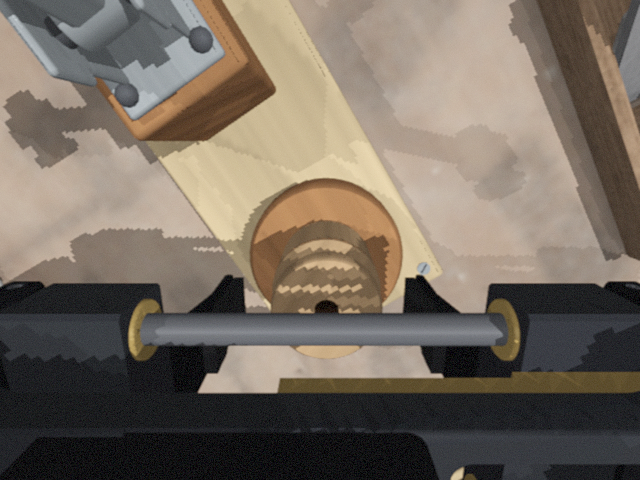

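The foot is between the fingers and centred: fingers at 240 and 405, foot at 327. I'll nudge the tool and close.

>>> servo_tool:
  series:
    - {"travel": [0.003, 0, 0.002], "angular": [0, 0, 0]}
    - {"travel": [0, 0, 0], "angular": [0, 0, 0]}

```text
time: 3.0
position: [0.5618, -0.0574, 0.0674]
tool_rot: [2.702, 1.601, 0.002]
ft_force: [-0.5, 0.2, 0.8]
grip_width: 0.919
```

>>> servo_tool:
  series:
    - {"travel": [0, 0, 0], "angular": [0, 0, 0]}
    - {"travel": [0, 0, 0], "angular": [0, 0, 0]}
    - {"travel": [0, 0, 0], "angular": [0, 0, 0]}
    - {"travel": [0, 0, 0], "angular": [0, 0, 0]}
    - {"travel": [0, 0, 0], "angular": [0, 0, 0]}
  claw: 0.03
  squeeze: 15

```text
time: 3.5
position: [0.5612, -0.0568, 0.0668]
tool_rot: [2.702, 1.603, 0.0]
ft_force: [-0.6, 0.3, 2.3]
grip_width: 0.587
```

```bash
python3 go.py 0.5597 -0.0587 0.0635
```

```text
pos [ 0.5612 -0.0568  0.0668] yaw -0.5 tilt 0.0004 t 3.5 F [-0.6   0.26  2.25] w 0.05109027530057504
tool delta [-0.0023 -0.0004  0.0033] rows 1 per row [-0.0023 -0.0004  0.0033]
```

>>> servo_tool:
  series:
    - {"travel": [0, 0, -0.01], "angular": [0, 0, 0]}
    - {"travel": [0, 0, -0.02], "angular": [0, 0, 0]}
    - {"travel": [0, 0, -0.03], "angular": [0, 0, 0]}
    - {"travel": [0, 0, -0.03], "angular": [0, 0, 0]}
    - {"travel": [0, 0, 0], "angular": [0, 0, 0]}

```text
time: 4.0
position: [0.5642, -0.0567, 0.1615]
tool_rot: [2.697, 1.6, 0.01]
ft_force: [1.3, 0.4, 0.2]
grip_width: 0.586
```

```bash
python3 go.py 0.451 -0.348 0.15; python3 shot.py w4
```

```text
pos [ 0.5642 -0.0567  0.1615] yaw -0.4998 tilt 0.0083 t 4.0 F [1.27 0.4  0.21] w 0.05100519810669902
tool delta [-0.31    0.0402  0.011 ] rows 7 per row [-0.0443  0.0057  0.0016]
```

View pics/w4.png

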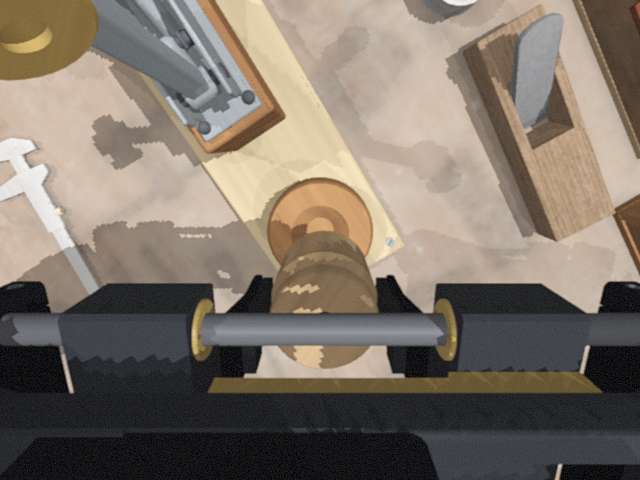

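The foot is held, and the empty cup is visible at (320,230). Moving to the empty half of the tray.

>>> servo_tool:
  series:
    - {"travel": [-0.03, 0.004, 0], "angular": [0, 0, 0]}
    - {"travel": [-0.045, 0.006, 0], "angular": [0, 0, 0]}
    - {"travel": [-0.045, 0.006, 0], "angular": [0, 0, 0]}
    - {"travel": [-0.045, 0.006, 0], "angular": [0, 0, 0]}
    - {"travel": [-0.045, 0.006, 0], "angular": [0, 0, 0]}

```text
time: 4.55
position: [0.4832, -0.2557, 0.1554]
tool_rot: [-2.7, -1.602, 0.002]
ft_force: [1.1, -0.1, -0.3]
grip_width: 0.585
```

>>> servo_tool:
  series:
    - {"travel": [-0.045, 0.006, 0], "angular": [0, 0, 0]}
    - {"travel": [-0.035, 0.004, 0], "angular": [0, 0, 0]}
    - {"travel": [-0.02, 0.002, 0], "angular": [0, 0, 0]}
    - {"travel": [0, 0, 0], "angular": [0, 0, 0]}
    - {"travel": [0, 0, 0], "angular": [0, 0, 0]}

```text
time: 5.05
position: [0.4472, -0.3471, 0.1554]
tool_rot: [-2.7, -1.601, -0.0]
ft_force: [-0.0, 1.1, -1.4]
grip_width: 0.588
```

```bash
python3 go.py 0.451 -0.348 0.0443
python3 - <<'E'
from h import *
im=ctrl.get_image("top")[:,:,::-1]; cv2.imwrite("pics/t2.png",cv2.resize(im[200:340,360:520],None,fx=4.5,fy=4.5))
E
python3 shot.py w5
```

```text
pos [ 0.4472 -0.3471  0.1554] yaw -0.5004 tilt 0.0023 t 5.05 F [-0.01  1.09 -1.4 ] w 0.051135357503294517
tool delta [0.0009 0.004  0.1111] rows 3 per row [0.0003 0.0013 0.037 ]
```

View pics/w5.png

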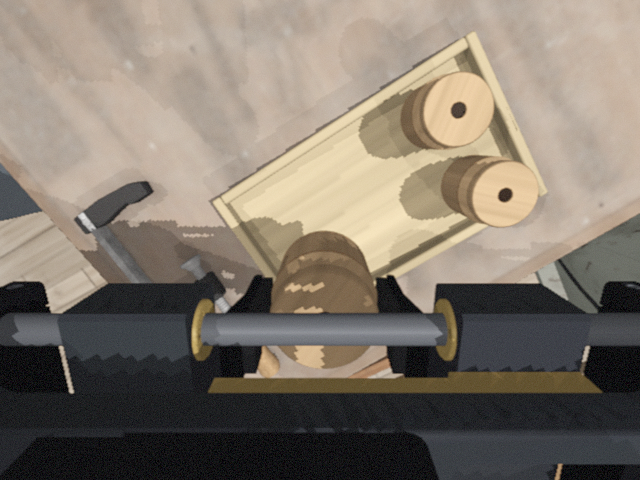

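>>> servo_tool:
  series:
    - {"travel": [0.001, 0.004, 0.025], "angular": [0, 0, 0]}
    - {"travel": [0, 0, 0.035], "angular": [0, 0, 0]}
    - {"travel": [0, 0, 0.025], "angular": [0, 0, 0]}
    - {"travel": [0, 0, 0.015], "angular": [0, 0, 0]}
    - {"travel": [0, 0, 0], "angular": [0, 0, 0]}

```text
time: 5.65
position: [0.4508, -0.3468, 0.0543]
tool_rot: [-2.697, -1.603, 0.002]
ft_force: [-0.8, 0.2, -0.8]
grip_width: 0.588
```

>>> servo_tool:
  series:
    - {"travel": [0, 0, 0.003], "angular": [0, 0, 0]}
    - {"travel": [0, 0, 0.003], "angular": [0, 0, 0]}
    - {"travel": [0, 0, 0], "angular": [0, 0, 0]}

```text
time: 5.95
position: [0.4521, -0.3494, 0.0513]
tool_rot: [2.701, 1.602, 0.001]
ft_force: [-0.5, -0.6, -1.9]
grip_width: 0.586
```

```bash
python3 go.py 0.451 -0.348 0.0443;python3 shot.py w6
```

```text
pos [ 0.4521 -0.3494  0.0513] yaw -0.4999 tilt 0.0016 t 5.95 F [-0.48 -0.6  -1.88] w 0.05101864515253458
tool delta [ 0.0007 -0.0017  0.007 ] rows 1 per row [ 0.0007 -0.0017  0.007 ]
```

View pics/w6.png

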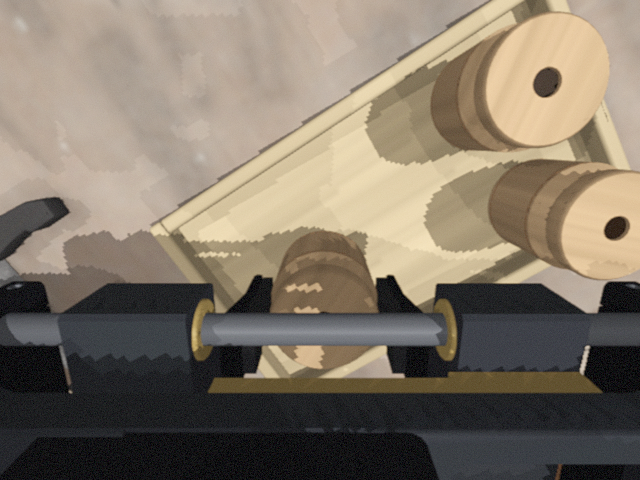

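>>> servo_tool:
  series:
    - {"travel": [0, 0, 0.002], "angular": [0, 0, 0]}
    - {"travel": [0, 0, 0.002], "angular": [0, 0, 0]}
    - {"travel": [0, 0, 0], "angular": [0, 0, 0]}

```text
time: 6.3
position: [0.4513, -0.349, 0.0462]
tool_rot: [-2.702, -1.603, 0.0]
ft_force: [0.1, 1.1, -1.1]
grip_width: 0.586
```

>>> servo_tool:
  series:
    - {"travel": [0, 0, 0.0015], "angular": [0, 0, 0]}
    - {"travel": [0, 0, 0], "angular": [0, 0, 0]}

```text
time: 6.5
position: [0.4514, -0.349, 0.0447]
tool_rot: [-2.702, -1.603, 0.0]
ft_force: [0.8, 0.1, -0.4]
grip_width: 0.582
```

>>> servo_tool:
  series:
    - {"travel": [0, 0, 0], "angular": [0, 0, 0]}

```text
time: 6.6
position: [0.4515, -0.3491, 0.0449]
tool_rot: [-2.702, -1.603, 0.0]
ft_force: [-0.2, -0.3, -1.3]
grip_width: 0.582
```

>>> servo_tool:
  series:
    - {"travel": [0, 0, 0.001], "angular": [0, 0, 0]}
    - {"travel": [0, 0, 0], "angular": [0, 0, 0]}

```text
time: 6.8
position: [0.4517, -0.3492, 0.0444]
tool_rot: [2.702, 1.603, -0.0]
ft_force: [-0.4, 0.3, 2.0]
grip_width: 0.582
```

>>> servo_tool:
  series:
    - {"travel": [0, 0, 0.001], "angular": [0, 0, 0]}
    - {"travel": [0, 0, 0], "angular": [0, 0, 0]}

```text
time: 7.0
position: [0.4518, -0.3493, 0.0443]
tool_rot: [2.701, 1.602, -0.0]
ft_force: [-3.1, 1.5, 8.5]
grip_width: 0.586
```

Contact at z 0.0443, as predicted. Releasing.

>>> servo_tool:
  series:
    - {"travel": [0, 0, -0.001], "angular": [0, 0, 0]}
    - {"travel": [0, 0, 0], "angular": [0, 0, 0]}

```text
time: 7.2
position: [0.4518, -0.3492, 0.0444]
tool_rot: [2.701, 1.602, 0.0]
ft_force: [-1.1, 0.1, 3.6]
grip_width: 0.585
```

>>> servo_tool:
  series:
    - {"travel": [0, 0, 0], "angular": [0, 0, 0]}
    - {"travel": [0, 0, 0], "angular": [0, 0, 0]}
    - {"travel": [0, 0, 0], "angular": [0, 0, 0]}
    - {"travel": [0, 0, 0], "angular": [0, 0, 0]}
  claw: 0.08

```text
time: 7.6
position: [0.4514, -0.349, 0.0436]
tool_rot: [-2.702, -1.603, 0.0]
ft_force: [0.6, 0.2, 0.2]
grip_width: 0.86
```

>>> servo_tool:
  series:
    - {"travel": [0, 0, -0.02], "angular": [0, 0, 0]}
    - {"travel": [0, 0, -0.04], "angular": [0, 0, 0]}
    - {"travel": [0, 0, -0.045], "angular": [0, 0, 0]}
    - {"travel": [0, 0, -0.045], "angular": [0, 0, 0]}
    - {"travel": [0, 0, 0], "angular": [0, 0, 0]}

```text
time: 8.1
position: [0.4551, -0.3513, 0.2012]
tool_rot: [2.692, 1.597, 0.006]
ft_force: [-0.6, -0.6, 0.8]
grip_width: 0.918
```

```bash
python3 go.py 0.485 0.3455 0.25;python3 shot.py w7
```

```text
pos [ 0.4551 -0.3513  0.2012] yaw -0.4999 tilt 0.0126 t 8.1 F [-0.64 -0.59  0.75] w 0.07989825791500244
tool delta [ 0.6257 -0.3072 -0.0542] rows 14 per row [ 0.0447 -0.0219 -0.0039]
```

View pics/w7.png

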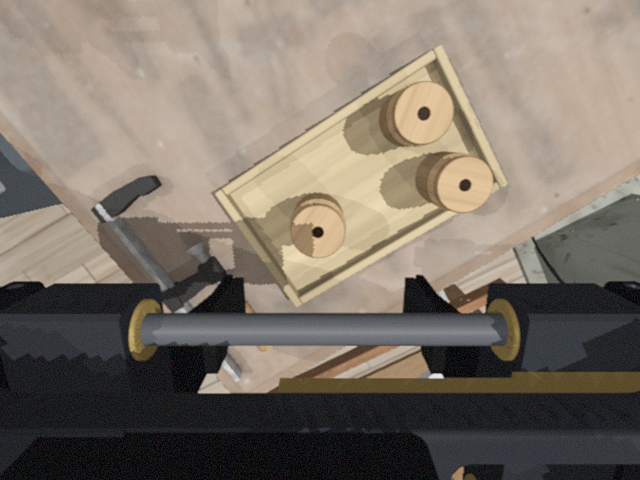

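The drilled foot stands upright in the tray at (318,232), and the other two are where they were. Now to the plain foot, raised to clear the clamp.

>>> servo_tool:
  series:
    - {"travel": [0.02, -0.01, -0.03], "angular": [0, 0, 0]}
    - {"travel": [0.04, -0.02, -0.02], "angular": [0, 0, 0]}
    - {"travel": [0.04, -0.02, -0.02], "angular": [0, 0, 0]}
    - {"travel": [0.04, -0.02, -0.02], "angular": [0, 0, 0]}
    - {"travel": [0.043, -0.021, 0], "angular": [0, 0, 0]}

```text
time: 8.65
position: [0.4601, -0.1437, 0.2853]
tool_rot: [2.701, 1.6, 0.002]
ft_force: [1.8, 0.2, -0.7]
grip_width: 0.922
```

>>> servo_tool:
  series:
    - {"travel": [0.043, -0.021, 0], "angular": [0, 0, 0]}
    - {"travel": [0.043, -0.021, 0], "angular": [0, 0, 0]}
    - {"travel": [0.043, -0.021, 0], "angular": [0, 0, 0]}
    - {"travel": [0.043, -0.021, 0], "angular": [0, 0, 0]}
    - {"travel": [0.043, -0.021, 0], "angular": [0, 0, 0]}

```text
time: 9.15
position: [0.4695, 0.0957, 0.2827]
tool_rot: [-2.702, -1.602, 0.002]
ft_force: [1.6, 0.9, 0.5]
grip_width: 0.918
```

```bash
python3 go.py 0.485 0.3455 0.25
```

```text
pos [0.4695 0.0957 0.2827] yaw -0.5005 tilt 0.0014 t 9.15 F [1.58 0.88 0.48] w 0.07990742695455554
tool delta [ 0.2266 -0.1063  0.0325] rows 6 per row [ 0.0378 -0.0177  0.0054]
```

>>> servo_tool:
  series:
    - {"travel": [0.045, -0.021, 0], "angular": [0, 0, 0]}
    - {"travel": [0.045, -0.021, 0], "angular": [0, 0, 0]}
    - {"travel": [0.045, -0.021, 0.01], "angular": [0, 0, 0]}
    - {"travel": [0.045, -0.021, 0.012], "angular": [0, 0, 0]}
    - {"travel": [0.025, -0.012, 0.01], "angular": [0, 0, 0]}

```text
time: 9.65
position: [0.4825, 0.3223, 0.2502]
tool_rot: [-2.696, -1.607, 0.003]
ft_force: [0.4, -0.3, -0.2]
grip_width: 0.919
```

>>> servo_tool:
  series:
    - {"travel": [0.012, -0.006, 0], "angular": [0, 0, 0]}
    - {"travel": [0, 0, 0], "angular": [0, 0, 0]}
    - {"travel": [0, 0, 0], "angular": [0, 0, 0]}

```text
time: 9.95
position: [0.4845, 0.3312, 0.2513]
tool_rot: [2.702, 1.603, -0.003]
ft_force: [0.0, -0.7, 0.3]
grip_width: 0.918
```

```bash
python3 shot.py w8;python3 go.py 0.485 0.3455 0.25
```

```text
pos [0.485  0.3305 0.2517] yaw -0.5011 tilt 0.0014 t 10.0 F [-0.71  0.48 -0.23] w 0.07965520068014556
tool delta [ 0.0131 -0.0072  0.0017] rows 1 per row [ 0.0131 -0.0072  0.0017]
```

View pics/w8.png

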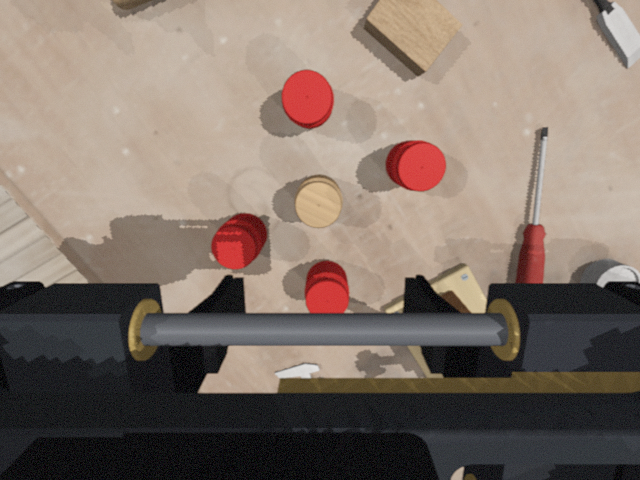

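The plain light-wood foot is at (318,202) with red ones around it. I'll measure its top disc by colour.

Run:
```python
from h import *
import pickle
c,s=pickle.load(open(f"pics/w8.pkl","rb")); W=(c,R.from_rotvec(c["rvec"]).as_matrix(),np.array(c["tvec"]))
im=cv2.imread("pics/w8.png"); hsv=cv2.cvtColor(im,cv2.COLOR_BGR2HSV)
print(hsv[202,318],hsv[202,310],hsv[183,318],hsv[230,360])
m=((hsv[:,:,1]>95)&(hsv[:,:,2]>165)&(hsv[:,:,0]>9)&(hsv[:,:,0]<25)).astype(np.uint8)
m[:160]=0;m[245:]=0;m[:,:280]=0;m[:,360:]=0
for k in cv2.findContours(m,cv2.RETR_EXTERNAL,cv2.CHAIN_APPROX_NONE)[0]:
    if cv2.contourArea(k)>300:
        (x,y),r=cv2.minEnclosingCircle(k); e=cv2.fitEllipse(k); print((x,y),r,e, onz(W,(x,y),.076),onz(W,e[0],.076), r*2/c["fx"]*(W[1]@onz(W,(x,y),.076)+W[2])[2])
cv2.imwrite("pics/w8c.png",cv2.resize(im[160:250,270:370],None,fx=6,fy=6,interpolation=cv2.INTER_CUBIC))
```

```text
[ 17  84 204] [ 17  84 207] [ 17  80 213] [ 14  53 183]
```

View pics/w8c.png

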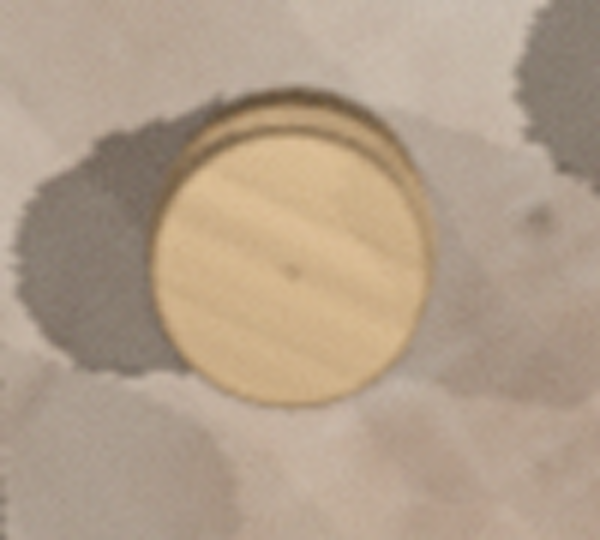

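The dimple is at (318.6,204.9), and the top is plain with no hole.

Run:
```python
from h import *
import pickle
from go import go
c,s=pickle.load(open(f"pics/w8.pkl","rb")); W=(c,R.from_rotvec(c["rvec"]).as_matrix(),np.array(c["tvec"]))
p=onz(W,((292.5)/6-.5+270,270.5/6-.5+160),.076); print(p)
go(p[0],p[1],.035); go(.485,.3455,.035)
```

```text
[0.48546753 0.34416057 0.076     ]
pos [0.485  0.3305 0.2517] yaw -0.5011 tilt 0.0014 t 10.0 F [-0.71  0.48 -0.23] w 0.07965520068014556
tool delta [ 0.0125 -0.0062  0.2167] rows 5 per row [ 0.0025 -0.0012  0.0433]
pos [0.485  0.3305 0.2517] yaw -0.5011 tilt 0.0014 t 10.0 F [-0.71  0.48 -0.23] w 0.07965520068014556
tool delta [ 0.0134 -0.0072  0.2167] rows 5 per row [ 0.0027 -0.0014  0.0433]
```

>>> servo_tool:
  series:
    - {"travel": [0.013, -0.0065, 0.03], "angular": [0, 0, 0]}
    - {"travel": [0, 0, 0.045], "angular": [0, 0, 0]}
    - {"travel": [0, 0, 0.045], "angular": [0, 0, 0]}
    - {"travel": [0, 0, 0.03], "angular": [0, 0, 0]}
    - {"travel": [0, 0, 0], "angular": [0, 0, 0]}

```text
time: 10.5
position: [0.4838, 0.3419, 0.0981]
tool_rot: [2.702, 1.599, -0.013]
ft_force: [-0.6, -0.4, -0.0]
grip_width: 0.92
```

```bash
python3 shot.py w9;python3 go.py 0.4852 0.3449 0.035
```

```text
pos [0.4851 0.3438 0.1011] yaw -0.5022 tilt 0.0036 t 10.55 F [-0.31  0.13  0.75] w 0.08012115580302308
tool delta [ 0.0013 -0.0005  0.0661] rows 2 per row [ 0.0006 -0.0002  0.033 ]
```

View pics/w9.png

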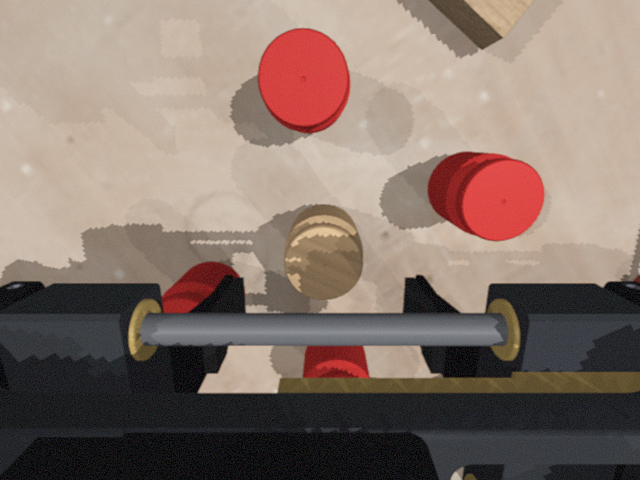

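>>> servo_tool:
  series:
    - {"travel": [0.001, 0, 0.015], "angular": [0, 0, 0]}
    - {"travel": [0, 0, 0.02], "angular": [0, 0, 0]}
    - {"travel": [0, 0, 0.02], "angular": [0, 0, 0]}
    - {"travel": [0, 0, 0.01], "angular": [0, 0, 0]}
    - {"travel": [0, 0, 0], "angular": [0, 0, 0]}
  claw: 0.07

```text
time: 11.05
position: [0.4858, 0.3468, 0.037]
tool_rot: [2.702, 1.602, -0.001]
ft_force: [0.3, -0.1, -0.6]
grip_width: 0.808
```

>>> servo_tool:
  series:
    - {"travel": [0, 0, 0], "angular": [0, 0, 0]}
    - {"travel": [0, 0, 0], "angular": [0, 0, 0]}

```text
time: 11.25
position: [0.4866, 0.348, 0.0387]
tool_rot: [-2.702, -1.603, -0.004]
ft_force: [-0.1, -0.6, 0.7]
grip_width: 0.802
```

```bash
python3 shot.py w10;python3 go.py 0.4852 0.3449 0.035
```

```text
pos [0.4865 0.3478 0.0386] yaw -0.5001 tilt 0.0021 t 11.3 F [ 0.02  1.45 -0.91] w 0.06993228308663847
tool delta [-0.0032  0.0003  0.0036] rows 1 per row [-0.0032  0.0003  0.0036]
```

View pics/w10.png

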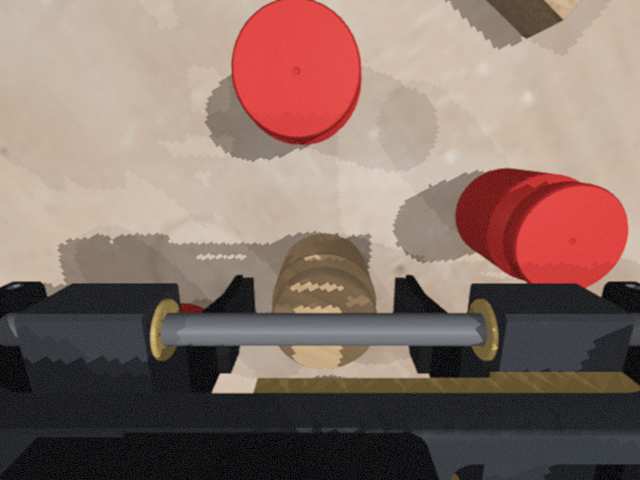

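>>> servo_tool:
  series:
    - {"travel": [-0.003, 0, 0.0025], "angular": [0, 0, 0]}
    - {"travel": [0, 0, 0], "angular": [0, 0, 0]}
    - {"travel": [0, 0, 0], "angular": [0, 0, 0]}

```text
time: 11.6
position: [0.4844, 0.3444, 0.0348]
tool_rot: [2.702, 1.602, -0.0]
ft_force: [0.3, -0.6, 0.0]
grip_width: 0.802
```

>>> servo_tool:
  series:
    - {"travel": [0, 0, 0], "angular": [0, 0, 0]}
    - {"travel": [0, 0, 0], "angular": [0, 0, 0]}
    - {"travel": [0, 0, 0], "angular": [0, 0, 0]}
    - {"travel": [0, 0, 0], "angular": [0, 0, 0]}
    - {"travel": [0, 0, 0], "angular": [0, 0, 0]}
  claw: 0.03
  squeeze: 15

```text
time: 12.1
position: [0.4844, 0.3446, 0.0348]
tool_rot: [2.702, 1.603, 0.0]
ft_force: [-0.8, -0.5, 0.6]
grip_width: 0.584
```

```bash
python3 shot.py w11;python3 go.py 0.4852 0.3449 0.035
```

```text
pos [0.4843 0.3446 0.0348] yaw -0.5 tilt 0.0001 t 12.15 F [-0.02 -0.64  0.68] w 0.05110407541751545
tool delta [ 0.0007  0.0006 -0.0002] rows 1 per row [ 0.0007  0.0006 -0.0002]
```

>>> servo_tool:
  series:
    - {"travel": [0, 0, -0.01], "angular": [0, 0, 0]}
    - {"travel": [0, 0, -0.03], "angular": [0, 0, 0]}
    - {"travel": [0, 0, -0.045], "angular": [0, 0, 0]}
    - {"travel": [0, 0, -0.045], "angular": [0, 0, 0]}
    - {"travel": [0, 0, -0.045], "angular": [0, 0, 0]}

```text
time: 12.65
position: [0.4838, 0.3446, 0.2121]
tool_rot: [2.701, 1.604, 0.0]
ft_force: [1.0, 1.4, -1.1]
grip_width: 0.587
```

>>> servo_tool:
  series:
    - {"travel": [0, 0, -0.045], "angular": [0, 0, 0]}
    - {"travel": [0, 0, -0.04], "angular": [0, 0, 0]}
    - {"travel": [0, 0, -0.02], "angular": [0, 0, 0]}
    - {"travel": [0, 0, 0], "angular": [0, 0, 0]}

```text
time: 13.05
position: [0.4849, 0.3462, 0.3188]
tool_rot: [-2.701, -1.603, -0.01]
ft_force: [-0.0, 0.5, -1.8]
grip_width: 0.586
```

```bash
python3 shot.py w12;python3 go.py 0.5597 -0.0587 0.315
python3 - <<'E'
import cv2,numpy as np
a=cv2.imread("pics/w4.png")[215:385,230:420];b=cv2.imread("pics/w12.png")[215:385,230:420]
cv2.imwrite("pics/cmp.png",cv2.resize(np.hstack([a,b]),None,fx=2.1,fy=2.1,interpolation=cv2.INTER_CUBIC))
E
```

```text
pos [0.4843 0.3453 0.3162] yaw -0.4995 tilt 0.0025 t 13.1 F [ 0.   -0.83 -1.95] w 0.0510072324639176
tool delta [-0.3186  0.2597  0.0009] rows 9 per row [-0.0354  0.0289  0.0001]
```

View pics/cmp.png

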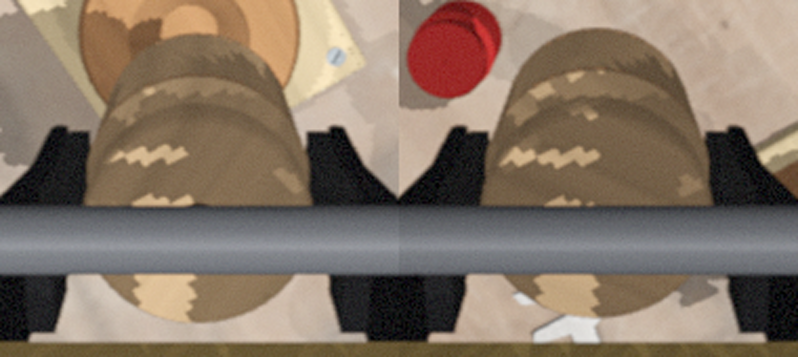

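>>> servo_tool:
  series:
    - {"travel": [0, 0, -0.03], "angular": [0, 0, 0]}
    - {"travel": [-0.02, 0.016, -0.015], "angular": [0, 0, 0]}
    - {"travel": [-0.036, 0.029, 0], "angular": [0, 0, 0]}
    - {"travel": [-0.036, 0.029, 0], "angular": [0, 0, 0]}
    - {"travel": [-0.036, 0.029, 0], "angular": [0, 0, 0]}

```text
time: 13.6
position: [0.5127, 0.1809, 0.3578]
tool_rot: [-2.701, -1.603, 0.005]
ft_force: [0.5, -0.4, -1.0]
grip_width: 0.582
```

>>> servo_tool:
  series:
    - {"travel": [-0.036, 0.029, 0], "angular": [0, 0, 0]}
    - {"travel": [-0.036, 0.029, 0], "angular": [0, 0, 0]}
    - {"travel": [-0.036, 0.029, 0], "angular": [0, 0, 0]}
    - {"travel": [-0.036, 0.029, 0], "angular": [0, 0, 0]}
    - {"travel": [-0.025, 0.02, 0], "angular": [0, 0, 0]}

```text
time: 14.1
position: [0.5509, -0.0353, 0.3575]
tool_rot: [-2.705, -1.596, 0.006]
ft_force: [0.2, -0.3, -1.6]
grip_width: 0.586
```

>>> servo_tool:
  series:
    - {"travel": [-0.015, 0.012, 0], "angular": [0, 0, 0]}
    - {"travel": [0, 0, 0], "angular": [0, 0, 0]}
    - {"travel": [0, 0, 0], "angular": [0, 0, 0]}

```text
time: 14.4
position: [0.5546, -0.0477, 0.359]
tool_rot: [-2.699, -1.604, 0.001]
ft_force: [0.2, 0.6, -0.3]
grip_width: 0.586
```

```bash
python3 go.py 0.5605 -0.058 0.0663; python3 shot.py w13
```

```text
pos [ 0.5546 -0.0477  0.359 ] yaw -0.4981 tilt 0.0023 t 14.4 F [ 0.16  0.57 -0.32] w 0.051012073547809844
tool delta [-0.0065  0.0107  0.2927] rows 6 per row [-0.0011  0.0018  0.0488]
```

View pics/w13.png

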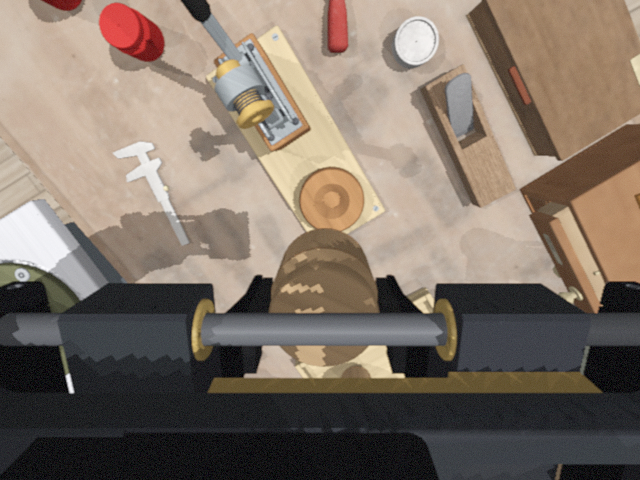

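The empty cup is fully in view, with its rim centred near (332,200). I'll measure its outer rim and relief circle.

Run:
```python
from h import *
import pickle
im=cv2.imread("pics/w13.png"); c,s=pickle.load(open("pics/w13.pkl","rb")); W=(c,R.from_rotvec(c["rvec"]).as_matrix(),np.array(c["tvec"]))
hsv=cv2.cvtColor(im,cv2.COLOR_BGR2HSV)
m=((hsv[:,:,1]>125)&(hsv[:,:,0]<17)&(hsv[:,:,0]>7)).astype(np.uint8); m[:155]=0;m[240:]=0;m[:,:285]=0;m[:,380:]=0
ks=cv2.findContours(m,cv2.RETR_EXTERNAL,cv2.CHAIN_APPROX_NONE)[0]
k=max(ks,key=cv2.contourArea); (x,y),r=cv2.minEnclosingCircle(k); print(x,y,r,onz(W,(x,y),.043), 2*r/c["fx"]*(W[1]@onz(W,(x,y),.043)+W[2])[2],cv2.boundingRect(k))
cv2.imwrite("pics/w13c.png",cv2.resize(im[155:245,285:385],None,fx=6,fy=6,interpolation=cv2.INTER_CUBIC))
```

```text
334.0 199.5 17.241039276123047 [ 0.56487309 -0.05847682  0.043     ] 0.048852584458347274 (323, 183, 27, 34)
```

View pics/w13c.png

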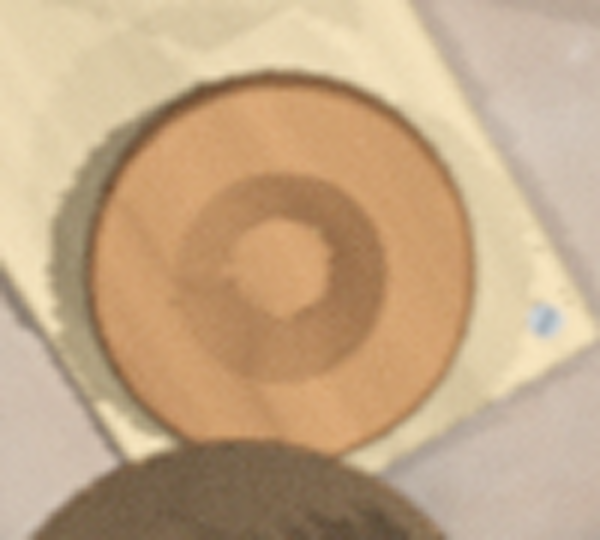

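```bash
python3 - <<'E'
from h import *
import pickle
c,s=pickle.load(open("pics/w13.pkl","rb")); W=(c,R.from_rotvec(c["rvec"]).as_matrix(),np.array(c["tvec"]))
u=lambda x,y:((x+.5)/6-.5+285,(y+.5)/6-.5+155)
print("mouth",onz(W,u(283,277.5),.043),np.linalg.norm(onz(W,u(181,278),.043)-onz(W,u(386,278),.043)))
print("rim",onz(W,u(280.5,278),.043),np.linalg.norm(onz(W,u(88,278),.043)-onz(W,u(473,278),.043)))
E
python3 go.py 0.5605 -0.058 0.0663
```

```text
mouth [ 0.56117433 -0.05863265  0.043     ] 0.04845701252744402
rim [ 0.56059879 -0.05845569  0.043     ] 0.09100526487034774
pos [ 0.5547 -0.0468  0.3595] yaw -0.4965 tilt 0.0015 t 14.45 F [ 0.11  1.1  -1.1 ] w 0.05113349653292621
tool delta [-0.0073  0.0108  0.2932] rows 6 per row [-0.0012  0.0018  0.0489]
```

>>> servo_tool:
  series:
    - {"travel": [-0.007, 0.0105, 0], "angular": [0, 0, 0]}
    - {"travel": [0, 0, 0.04], "angular": [0, 0, 0]}
    - {"travel": [0, 0, 0.045], "angular": [0, 0, 0]}
    - {"travel": [0, 0, 0.045], "angular": [0, 0, 0]}
    - {"travel": [0, 0, 0.045], "angular": [0, 0, 0]}

```text
time: 14.95
position: [0.5612, -0.0601, 0.1835]
tool_rot: [2.699, 1.605, 0.001]
ft_force: [0.3, -0.7, -1.9]
grip_width: 0.586
```

>>> servo_tool:
  series:
    - {"travel": [0, 0, 0.04], "angular": [0, 0, 0]}
    - {"travel": [0, 0, 0.03], "angular": [0, 0, 0]}
    - {"travel": [0, 0, 0], "angular": [0, 0, 0]}
    - {"travel": [0, 0, 0], "angular": [0, 0, 0]}
    - {"travel": [0, 0, 0], "angular": [0, 0, 0]}

```text
time: 15.45
position: [0.5628, -0.0603, 0.1172]
tool_rot: [2.699, 1.603, 0.005]
ft_force: [0.4, -0.4, -0.4]
grip_width: 0.583
```

```bash
python3 go.py 0.5605 -0.058 0.0663;  python3 shot.py w14; python3 go.py 0.5605 -0.058 0.0663
```

```text
pos [ 0.5628 -0.0603  0.1172] yaw -0.4992 tilt 0.0038 t 15.45 F [ 0.4  -0.44 -0.42] w 0.05072601293513055
tool delta [ 0.0009 -0.0033  0.0509] rows 2 per row [ 0.0005 -0.0016  0.0254]
pos [ 0.5627 -0.0605  0.1172] yaw -0.4995 tilt 0.004 t 15.5 F [ 0.59  0.23 -0.17] w 0.05088648293241387
tool delta [ 0.0011 -0.0034  0.0509] rows 2 per row [ 0.0005 -0.0017  0.0255]
```

View pics/w14.png

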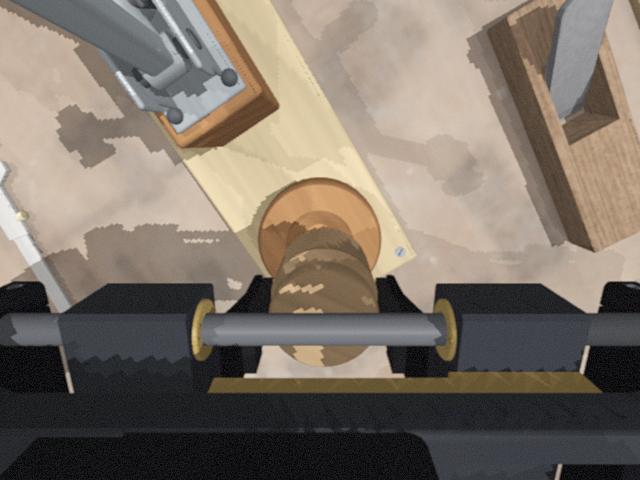

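>>> servo_tool:
  series:
    - {"travel": [0.001, -0.003, 0.015], "angular": [0, 0, 0]}
    - {"travel": [0, 0, 0.015], "angular": [0, 0, 0]}
    - {"travel": [0, 0, 0], "angular": [0, 0, 0]}
    - {"travel": [0, 0, 0], "angular": [0, 0, 0]}
    - {"travel": [0, 0, 0], "angular": [0, 0, 0]}

```text
time: 16.0
position: [0.559, -0.0584, 0.085]
tool_rot: [2.702, 1.603, 0.0]
ft_force: [1.6, -0.3, 0.0]
grip_width: 0.582
```

>>> servo_tool:
  series:
    - {"travel": [0, 0, 0], "angular": [0, 0, 0]}
    - {"travel": [0, 0, 0], "angular": [0, 0, 0]}
    - {"travel": [0, 0, 0], "angular": [0, 0, 0]}

```text
time: 16.3
position: [0.5589, -0.0585, 0.0851]
tool_rot: [2.702, 1.602, 0.0]
ft_force: [0.5, -0.0, -1.1]
grip_width: 0.586
```

```bash
python3 go.py 0.5605 -0.058 0.0663
```

```text
pos [ 0.5589 -0.0585  0.0851] yaw -0.5001 tilt 0.0005 t 16.3 F [ 0.5  -0.   -1.11] w 0.0509504351612424
tool delta [0.0012 0.0011 0.0188] rows 1 per row [0.0012 0.0011 0.0188]
```

>>> servo_tool:
  series:
    - {"travel": [0.001, 0.001, 0.006], "angular": [0, 0, 0]}
    - {"travel": [0, 0, 0.004], "angular": [0, 0, 0]}
    - {"travel": [0, 0, 0.002], "angular": [0, 0, 0]}
    - {"travel": [0, 0, 0.002], "angular": [0, 0, 0]}
    - {"travel": [0, 0, 0], "angular": [0, 0, 0]}

```text
time: 16.8
position: [0.5598, -0.058, 0.0704]
tool_rot: [-2.702, -1.603, 0.001]
ft_force: [-0.1, 0.5, -0.7]
grip_width: 0.584
```

>>> servo_tool:
  series:
    - {"travel": [0, 0, 0.002], "angular": [0, 0, 0]}
    - {"travel": [0, 0, 0], "angular": [0, 0, 0]}
    - {"travel": [0, 0, 0], "angular": [0, 0, 0]}

```text
time: 17.1
position: [0.5601, -0.0581, 0.0688]
tool_rot: [2.702, 1.603, -0.0]
ft_force: [0.4, -0.6, -0.4]
grip_width: 0.586
```

>>> servo_tool:
  series:
    - {"travel": [0, 0, 0.001], "angular": [0, 0, 0]}
    - {"travel": [0, 0, 0], "angular": [0, 0, 0]}
    - {"travel": [0, 0, 0], "angular": [0, 0, 0]}

```text
time: 17.4
position: [0.5601, -0.058, 0.0678]
tool_rot: [2.702, 1.603, -0.0]
ft_force: [0.6, 0.3, -0.5]
grip_width: 0.587
```

```bash
python3 go.py 0.5605 -0.058 0.0663
```

```text
pos [ 0.5601 -0.058   0.0678] yaw -0.4999 tilt 0.0001 t 17.4 F [ 0.6   0.28 -0.49] w 0.05103406372690296
tool delta [0.0002 0.0003 0.0015] rows 1 per row [0.0002 0.0003 0.0015]
```

No cup contact on the flanks so far, so the foot is well centred. Last millimetre or so.

>>> servo_tool:
  series:
    - {"travel": [0, 0, 0.001], "angular": [0, 0, 0]}
    - {"travel": [0, 0, 0], "angular": [0, 0, 0]}

```text
time: 17.6
position: [0.56, -0.058, 0.0667]
tool_rot: [-2.702, -1.603, 0.0]
ft_force: [0.1, -1.0, -1.0]
grip_width: 0.585
```

>>> servo_tool:
  series:
    - {"travel": [0, 0, 0.0005], "angular": [0, 0, 0]}
    - {"travel": [0, 0, 0], "angular": [0, 0, 0]}

```text
time: 17.8
position: [0.5602, -0.0581, 0.0664]
tool_rot: [2.702, 1.603, 0.0]
ft_force: [-0.1, -0.3, -0.6]
grip_width: 0.59
```

>>> servo_tool:
  series:
    - {"travel": [0, 0, 0.0005], "angular": [0, 0, 0]}
    - {"travel": [0, 0, 0], "angular": [0, 0, 0]}

```text
time: 18.0
position: [0.5603, -0.0582, 0.0662]
tool_rot: [2.701, 1.602, -0.0]
ft_force: [-1.1, -0.0, 1.4]
grip_width: 0.583
```

Contact at z 0.0662, against 0.0663 expected. Releasing.

>>> servo_tool:
  series:
    - {"travel": [0, 0, 0], "angular": [0, 0, 0]}
    - {"travel": [0, 0, 0], "angular": [0, 0, 0]}
    - {"travel": [0, 0, 0], "angular": [0, 0, 0]}
    - {"travel": [0, 0, 0], "angular": [0, 0, 0]}
    - {"travel": [0, 0, 0], "angular": [0, 0, 0]}
  claw: 0.08

```text
time: 18.5
position: [0.56, -0.058, 0.0657]
tool_rot: [-2.702, -1.603, 0.0]
ft_force: [0.2, 1.3, -0.2]
grip_width: 0.9
```

>>> servo_tool:
  series:
    - {"travel": [0, 0, -0.02], "angular": [0, 0, 0]}
    - {"travel": [0, 0, -0.04], "angular": [0, 0, 0]}
    - {"travel": [0, 0, -0.045], "angular": [0, 0, 0]}
    - {"travel": [0, 0, -0.045], "angular": [0, 0, 0]}
    - {"travel": [0, 0, -0.04], "angular": [0, 0, 0]}

```text
time: 19.0
position: [0.5602, -0.0578, 0.2582]
tool_rot: [2.701, 1.603, 0.001]
ft_force: [-0.3, 0.2, -0.7]
grip_width: 0.923
```

>>> servo_tool:
  series:
    - {"travel": [0, 0, 0], "angular": [0, 0, 0]}
    - {"travel": [0, 0, 0], "angular": [0, 0, 0]}

```text
time: 19.2
position: [0.5606, -0.058, 0.2566]
tool_rot: [2.701, 1.602, 0.002]
ft_force: [-1.2, -0.9, -0.4]
grip_width: 0.923
```

```bash
python3 shot.py w15; python3 go.py 0.5605 -0.058 0.25
python3 - <<'E'
from h import *
im=ctrl.get_image("scene")[:,:,::-1]; cv2.imwrite("pics/s3.png",im)
E
```

```text
pos [ 0.5597 -0.0581  0.2552] yaw -0.5001 tilt 0.0008 t 19.25 F [-0.21 -0.68 -0.29] w 0.08006495651977147
tool delta [0.0005 0.0006 0.0052] rows 1 per row [0.0005 0.0006 0.0052]
```

View pics/w15.png

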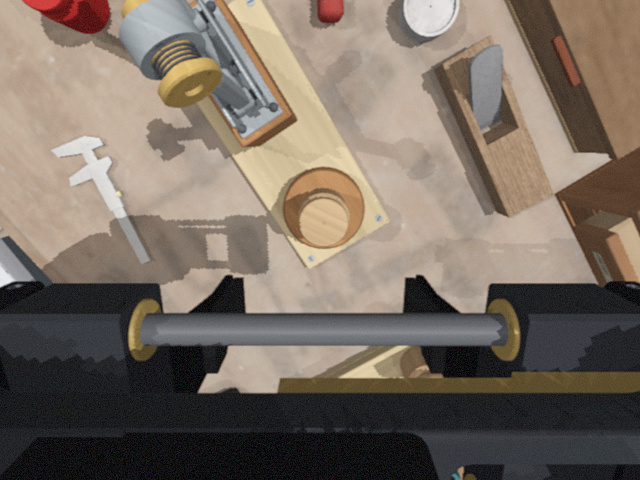

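View pics/s3.png

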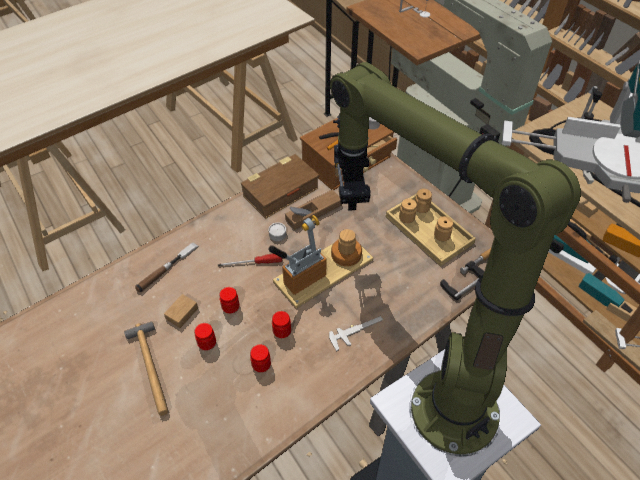

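The foot is seated in the cup at wrist (324,220) and all else is unchanged. I'll check its centring, then plan the handle press.

Run:
```python
from h import *
import pickle
c,s=pickle.load(open("pics/w15.pkl","rb")); W=(c,R.from_rotvec(c["rvec"]).as_matrix(),np.array(c["tvec"]))
im=cv2.imread("pics/w15.png"); cv2.imwrite("pics/w15c.png",cv2.resize(im[155:255,275:375],None,fx=6,fy=6,interpolation=cv2.INTER_CUBIC))
# jig frame
a=.0485; C=np.array([.5608,-.0583]); ex=np.array([np.cos(a),np.sin(a)]);ey=np.array([-np.sin(a),np.cos(a)])
J=lambda x,y,z:np.r_[C+x*ex+y*ey,z]
# predicted grip at open in pictures
T=cam("top");S=cam("scene")
for q in (0,1.0):
    th=np.radians(57)*(1-q)
    for r in (.062,.1,.138):
        p=J(0,.19+r*np.cos(th),.128+r*np.sin(th)); print(q,r,p.round(4),"top",proj(T,p).round(1),"scene",proj(S,p).round(1))
```

```text
0 0.062 [0.55   0.1652 0.18  ] top [269.5 243.1] scene [283.7 255.4]
0 0.1 [0.5489 0.1859 0.2119] top [260.6 241.8] scene [276.7 251.7]
0 0.138 [0.5479 0.2065 0.2437] top [251.3 240.4] scene [269.5 247.9]
1.0 0.062 [0.5486 0.1934 0.128 ] top [261.6 246.7] scene [276.1 271.6]
1.0 0.1 [0.5467 0.2314 0.128 ] top [248.3 247.7] scene [264.6 278.3]
1.0 0.138 [0.5449 0.2693 0.128 ] top [235.1 248.6] scene [252.9 285. ]
```

View pics/w15c.png

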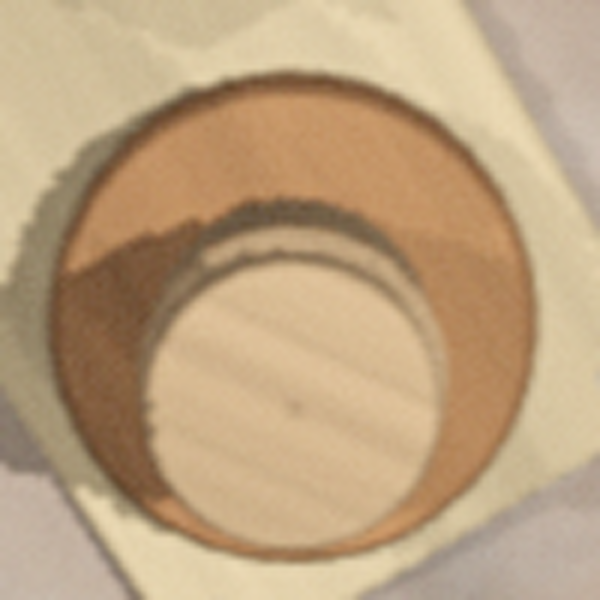

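>>> servo_tool:
  series:
    - {"travel": [0, 0, -0.04], "angular": [0, 0, -0.13]}
    - {"travel": [0, 0, -0.035], "angular": [0, 0, -0.14]}
    - {"travel": [0, 0, 0], "angular": [0, 0, -0.14]}
    - {"travel": [0, 0, 0], "angular": [0, 0, -0.14]}
    - {"travel": [0, 0, 0], "angular": [0, 0, 0]}
  claw: 0.0

```text
time: 19.8
position: [0.5595, -0.0581, 0.3292]
tool_rot: [-2.163, -2.275, 0.002]
ft_force: [-0.3, -0.3, -0.6]
grip_width: 0.548
```

```bash
python3 go.py 0.5498 0.1684 0.33; python3 shot.py w16
```

```text
pos [ 0.5595 -0.0581  0.3292] yaw 0.0505 tilt 0.0028 t 19.8 F [-0.35 -0.32 -0.59] w 0.047636587802753705
tool delta [ 0.2267  0.0017 -0.0006] rows 5 per row [ 0.0453  0.0003 -0.0001]
```

View pics/w16.png

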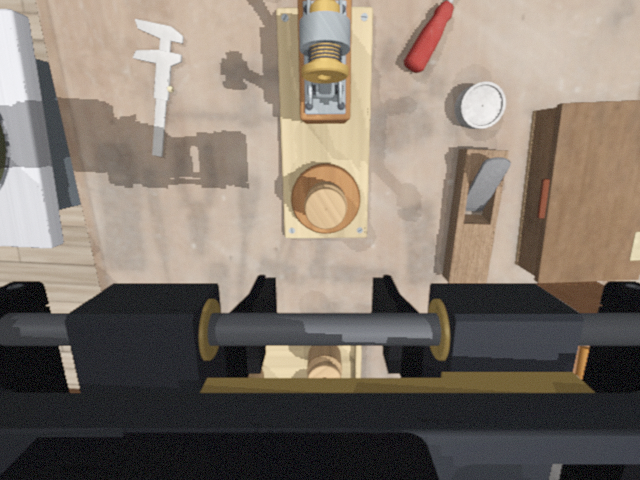

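The tool is now aligned with the board. Moving over to the handle.

>>> servo_tool:
  series:
    - {"travel": [0.035, 0, 0], "angular": [0, 0, 0]}
    - {"travel": [0.045, 0, 0], "angular": [0, 0, 0]}
    - {"travel": [0.045, 0, 0], "angular": [0, 0, 0]}
    - {"travel": [0.045, 0, 0], "angular": [0, 0, 0]}
    - {"travel": [0.04, 0.001, 0], "angular": [0, 0, 0]}

```text
time: 20.35
position: [0.5496, 0.1539, 0.3299]
tool_rot: [-2.168, -2.273, 0.002]
ft_force: [1.2, -0.3, -0.2]
grip_width: 0.057
```

>>> servo_tool:
  series:
    - {"travel": [0.017, 0.001, 0], "angular": [0, 0, 0]}
    - {"travel": [0, 0, 0], "angular": [0, 0, 0]}
    - {"travel": [0, 0, 0], "angular": [0, 0, 0]}
    - {"travel": [0, 0, 0], "angular": [0, 0, 0]}

```text
time: 20.75
position: [0.5512, 0.1666, 0.3302]
tool_rot: [2.17, 2.272, -0.002]
ft_force: [0.5, 0.1, -0.6]
grip_width: 0.009
```

```bash
python3 go.py 0.5498 0.1684 0.248; python3 shot.py w17
```

```text
pos [0.5512 0.1666 0.3302] yaw 0.0459 tilt 0.0014 t 20.75 F [ 0.47  0.14 -0.62] w 0.000780666426666831
tool delta [ 0.002  -0.0013  0.0822] rows 2 per row [ 0.001  -0.0006  0.0411]
```

View pics/w17.png

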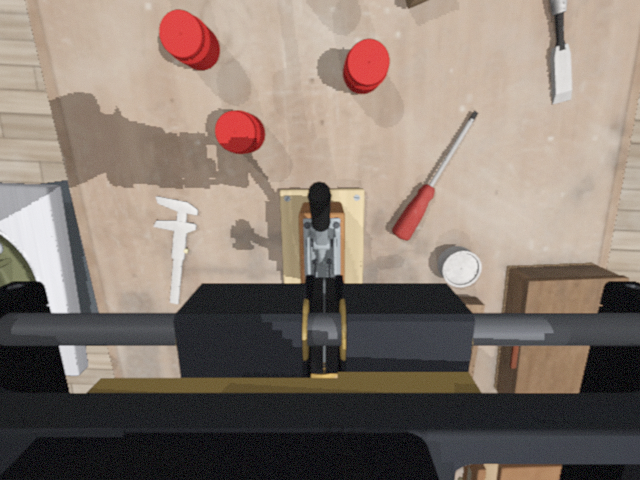

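The grip runs from (319,185) to (320,228), and the closed fingers are at column 324. I'll check the lateral offset and the y position.

Run:
```python
from h import *
import pickle
c,s=pickle.load(open("pics/w17.pkl","rb")); W=(c,R.from_rotvec(c["rvec"]).as_matrix(),np.array(c["tvec"]))
im=cv2.imread("pics/w17.png"); cv2.imwrite("pics/w17c.png",cv2.resize(im[170:290,270:370],None,fx=5,fy=5,interpolation=cv2.INTER_CUBIC))
a=.0485; C=np.array([.5608,-.0583]); ex=np.array([np.cos(a),np.sin(a)]);ey=np.array([-np.sin(a),np.cos(a)])
th=np.radians(57)
for r in (.062,.1,.138):
    p=np.r_[C+(.19+r*np.cos(th))*ey,.128+r*np.sin(th)]; print(r,"pred px",proj(W,p).round(1))
for uv,z in (((319.5,192),.2437),((320,228),.18)):
    p=onz(W,uv,z); print(p.round(4),"jig",((p[:2]-C)@ex).round(4),((p[:2]-C)@ey).round(4))
```

```text
0.062 pred px [322.7 222.7]
0.1 pred px [322.5 207.3]
0.138 pred px [322.2 187.7]
[0.5461 0.2032 0.2437] jig -0.0021 0.2619
[0.5476 0.1599 0.18  ] jig -0.0026 0.2186
```

View pics/w17c.png

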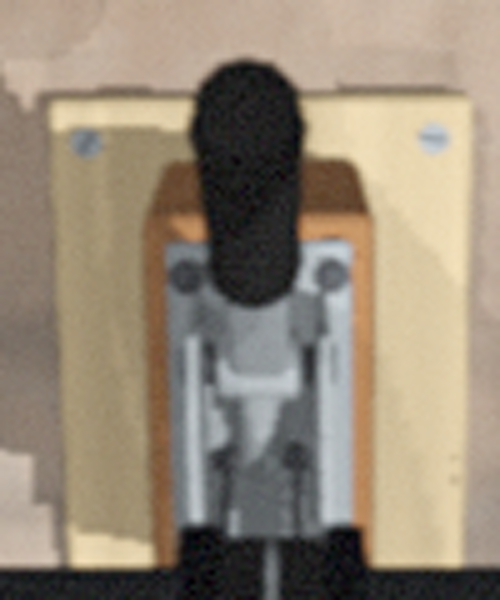

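>>> servo_tool:
  series:
    - {"travel": [0.002, -0.003, 0.03], "angular": [0, 0, 0]}
    - {"travel": [0, 0, 0.03], "angular": [0, 0, 0]}
    - {"travel": [0, 0, 0.02], "angular": [0, 0, 0]}
    - {"travel": [0, 0, 0], "angular": [0, 0, 0]}
    - {"travel": [0, 0, 0], "angular": [0, 0, 0]}

```text
time: 21.3
position: [0.5481, 0.1695, 0.2513]
tool_rot: [2.168, 2.274, -0.0]
ft_force: [0.4, -0.4, 0.7]
grip_width: 0.006
```

>>> servo_tool:
  series:
    - {"travel": [0, 0, 0.01], "angular": [0, 0, 0]}
    - {"travel": [0, 0, 0.01], "angular": [0, 0, 0]}
    - {"travel": [0, 0, 0], "angular": [0, 0, 0]}

```text
time: 21.6
position: [0.5471, 0.1702, 0.2296]
tool_rot: [-2.165, -2.276, 0.003]
ft_force: [0.3, 0.3, 1.0]
grip_width: 0.01
```

```bash
python3 go.py 0.5455 0.216 0.148; python3 shot.py w18
```

```text
pos [0.5471 0.1702 0.2296] yaw 0.0499 tilt 0.0019 t 21.6 F [0.33 0.33 0.98] w 0.0008432503288189461
tool delta [0.0459 0.0009 0.0815] rows 2 per row [0.0229 0.0004 0.0408]
```

View pics/w18.png

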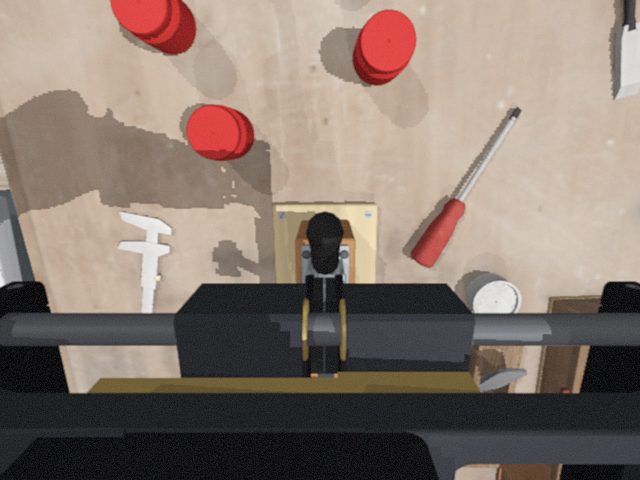

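The fingers line up with the grip, both at column 325. Pressing along the chord.

>>> servo_tool:
  series:
    - {"travel": [0.0045, 0, 0.008], "angular": [0, 0, 0]}
    - {"travel": [0.0045, 0, 0.008], "angular": [0, 0, 0]}
    - {"travel": [0.0045, 0, 0.008], "angular": [0, 0, 0]}
    - {"travel": [0, 0, 0], "angular": [0, 0, 0]}

```text
time: 22.05
position: [0.5459, 0.1851, 0.2054]
tool_rot: [-2.162, -2.277, 0.002]
ft_force: [-0.1, 0.1, 0.3]
grip_width: 0.005
```

```bash
python3 go.py 0.5455 0.216 0.148; python3 shot.py w19
python3 - <<'E'
from h import *
im=ctrl.get_image("scene")[:,:,::-1]; cv2.imwrite("pics/s4.png",cv2.resize(im[170:310,220:400],None,fx=4.4,fy=4.2,interpolation=cv2.INTER_CUBIC))
E
```

```text
pos [0.5459 0.1851 0.2054] yaw 0.0518 tilt 0.0022 t 22.05 F [-0.13  0.14  0.3 ] w 0.00044406282451438586
tool delta [0.0309 0.0013 0.0574] rows 2 per row [0.0154 0.0007 0.0287]
```

View pics/s4.png

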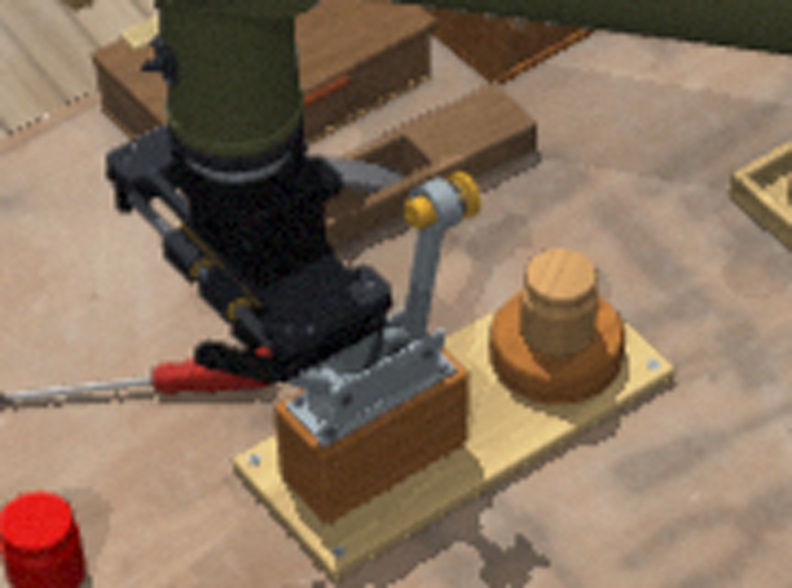

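The clamp arm is following. Continuing.

>>> servo_tool:
  series:
    - {"travel": [0.0045, 0, 0.008], "angular": [0, 0, 0]}
    - {"travel": [0.0045, 0, 0.008], "angular": [0, 0, 0]}
    - {"travel": [0.0045, 0, 0.008], "angular": [0, 0, 0]}
    - {"travel": [0, 0, 0], "angular": [0, 0, 0]}

```text
time: 22.55
position: [0.5451, 0.1983, 0.1812]
tool_rot: [-2.162, -2.277, 0.003]
ft_force: [0.7, -0.1, 0.6]
grip_width: 0.005
```

>>> servo_tool:
  series:
    - {"travel": [0.005, 0, 0.007], "angular": [0, 0, 0]}
    - {"travel": [0.005, 0, 0.006], "angular": [0, 0, 0]}
    - {"travel": [0, 0, 0], "angular": [0, 0, 0]}

```text
time: 22.85
position: [0.5448, 0.2084, 0.1687]
tool_rot: [-2.163, -2.277, 0.002]
ft_force: [0.4, 0.1, -0.4]
grip_width: 0.008
```

```bash
python3 go.py 0.5455 0.216 0.148; python3 shot.py w20
python3 - <<'E'
from h import *
im=ctrl.get_image("scene")[:,:,::-1]; cv2.imwrite("pics/s5.png",cv2.resize(im[170:310,220:400],None,fx=4.4,fy=4.2,interpolation=cv2.INTER_CUBIC))
E
```

```text
pos [0.5448 0.2084 0.1687] yaw 0.0514 tilt 0.0019 t 22.85 F [ 0.35  0.06 -0.45] w 0.0006824094212580958
tool delta [0.0076 0.0011 0.0207] rows 1 per row [0.0076 0.0011 0.0207]
```

View pics/s5.png

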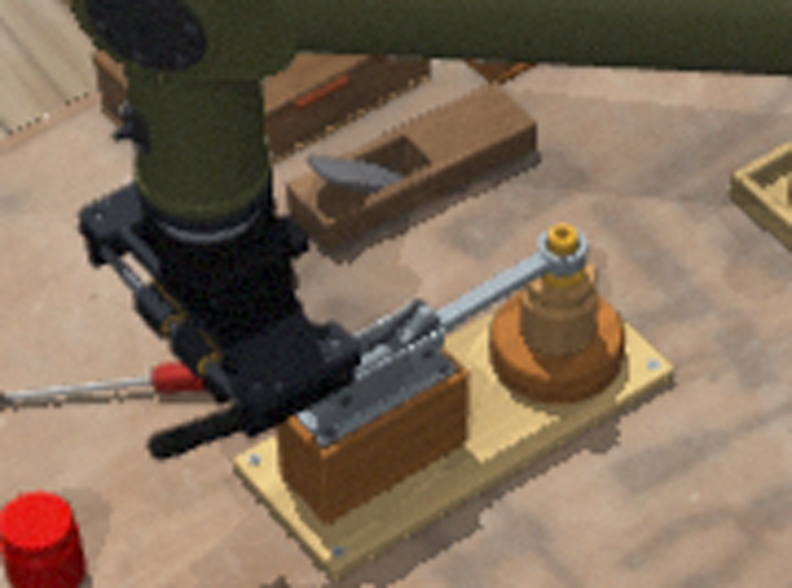

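The arm has fallen over and the bush rests on the foot's top, so this is the 0.73 stage. Now the stiff part, in small steps.

>>> servo_tool:
  series:
    - {"travel": [0.002, 0, 0.004], "angular": [0, 0, 0]}
    - {"travel": [0.002, 0, 0.004], "angular": [0, 0, 0]}
    - {"travel": [0, 0, 0], "angular": [0, 0, 0]}

```text
time: 23.25
position: [0.5452, 0.2117, 0.1612]
tool_rot: [-2.164, -2.276, 0.001]
ft_force: [0.0, -0.6, -0.4]
grip_width: 0.004
```

>>> servo_tool:
  series:
    - {"travel": [0.002, 0, 0.004], "angular": [0, 0, 0]}
    - {"travel": [0.001, 0, 0.003], "angular": [0, 0, 0]}
    - {"travel": [0, 0, 0], "angular": [0, 0, 0]}

```text
time: 23.55
position: [0.5451, 0.2146, 0.1542]
tool_rot: [-2.165, -2.276, 0.001]
ft_force: [0.2, 0.8, -0.9]
grip_width: 0.007
```

```bash
python3 go.py 0.5455 0.216 0.148; python3 shot.py w21
```

```text
pos [0.5451 0.2146 0.1542] yaw 0.0503 tilt 0.0009 t 23.55 F [ 0.24  0.75 -0.93] w 0.0006493299719742781
tool delta [0.0013 0.0005 0.0062] rows 1 per row [0.0013 0.0005 0.0062]
```

View pics/w21.png

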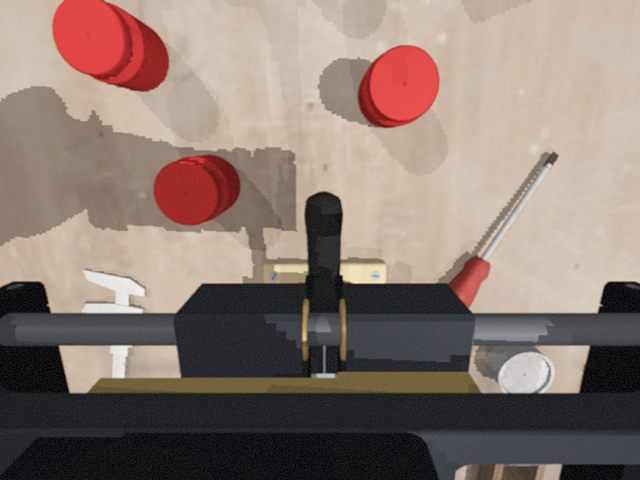

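>>> servo_tool:
  series:
    - {"travel": [0.001, 0, 0.003], "angular": [0, 0, 0]}
    - {"travel": [0, 0, 0.002], "angular": [0, 0, 0]}
    - {"travel": [0, 0, 0], "angular": [0, 0, 0]}

```text
time: 23.9
position: [0.5452, 0.2154, 0.1494]
tool_rot: [-2.165, -2.276, 0.001]
ft_force: [-0.6, 0.5, 0.6]
grip_width: 0.004
```

>>> servo_tool:
  series:
    - {"travel": [0, 0, 0.002], "angular": [0, 0, 0]}
    - {"travel": [0, 0, 0.002], "angular": [0, 0, 0]}
    - {"travel": [0, 0, 0], "angular": [0, 0, 0]}

```text
time: 24.2
position: [0.5454, 0.2164, 0.1463]
tool_rot: [-2.164, -2.277, -0.002]
ft_force: [-0.6, 1.4, 3.8]
grip_width: 0.004
```

>>> servo_tool:
  series:
    - {"travel": [0, 0, 0.002], "angular": [0, 0, 0]}
    - {"travel": [0, 0, 0], "angular": [0, 0, 0]}

```text
time: 24.4
position: [0.5454, 0.217, 0.1446]
tool_rot: [-2.164, -2.277, -0.003]
ft_force: [-1.5, 3.1, 6.1]
grip_width: 0.004
```

```bash
python3 go.py 0.5455 0.216 0.148; python3 shot.py w22
python3 - <<'E'
from h import *
im=ctrl.get_image("scene")[:,:,::-1]; cv2.imwrite("pics/s6.png",cv2.resize(im[170:310,220:400],None,fx=4.4,fy=4.2,interpolation=cv2.INTER_CUBIC))
E
```

```text
pos [0.5454 0.217  0.1446] yaw 0.0508 tilt 0.0018 t 24.4 F [-1.46  3.05  6.07] w 0.00036644267363341123
tool delta [-0.001   0.     -0.0034] rows 1 per row [-0.001   0.     -0.0034]
```

View pics/s6.png

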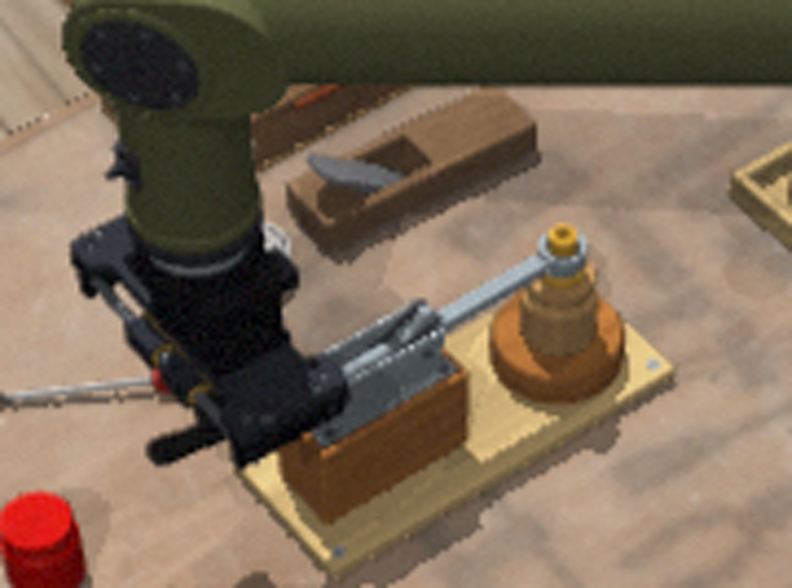

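Run:
```python
from h import *
import pickle
a=.0485; C=np.array([.5608,-.0583]); ex=np.array([np.cos(a),np.sin(a)]);ey=np.array([-np.sin(a),np.cos(a)])
S=cam("scene")
for n in ("w20","w21","w22"):
    c,s=pickle.load(open(f"pics/{n}.pkl","rb")); W=(c,R.from_rotvec(c["rvec"]).as_matrix(),np.array(c["tvec"]))
    p=s["position"]; print(n,"tcp jig",((p[:2]-C)@ex).round(4),((p[:2]-C)@ey).round(4),p[2].round(4))
    for q in (.6,.7,.8,.9,1.0):
        th=np.radians(57)*(1-q); pt=np.r_[C+(.19+.138*np.cos(th))*ey,.128+.138*np.sin(th)]
        print(q,proj(W,pt).round(1),"scene crop",((proj(S,pt)-[220,170])*[4.4,4.2]).round(0))
im=cv2.imread("pics/w22.png"); cv2.imwrite("pics/w22c.png",cv2.resize(im[170:390,240:410],None,fx=3.5,fy=2.7,interpolation=cv2.INTER_CUBIC))
```

```text
w20 tcp jig -0.003 0.2671 0.1687
0.6 [330.9 192.8] scene crop [153. 426.]
0.7 [330.5 179.9] scene crop [148. 442.]
0.8 [330.1 171. ] scene crop [145. 456.]
0.9 [329.8 165.5] scene crop [144. 470.]
1.0 [329.5 162.9] scene crop [145. 483.]
w21 tcp jig -0.0025 0.2734 0.1542
0.6 [330.  211.7] scene crop [153. 426.]
0.7 [329.7 196.5] scene crop [148. 442.]
0.8 [329.3 185.9] scene crop [145. 456.]
0.9 [329. 179.] scene crop [144. 470.]
1.0 [328.7 175.4] scene crop [145. 483.]
w22 tcp jig -0.002 0.2757 0.1446
0.6 [329.5 221.5] scene crop [153. 426.]
0.7 [329.1 204.9] scene crop [148. 442.]
0.8 [328.7 193.1] scene crop [145. 456.]
0.9 [328.3 185.4] scene crop [144. 470.]
1.0 [328.  181.3] scene crop [145. 483.]
```

View pics/w22.png

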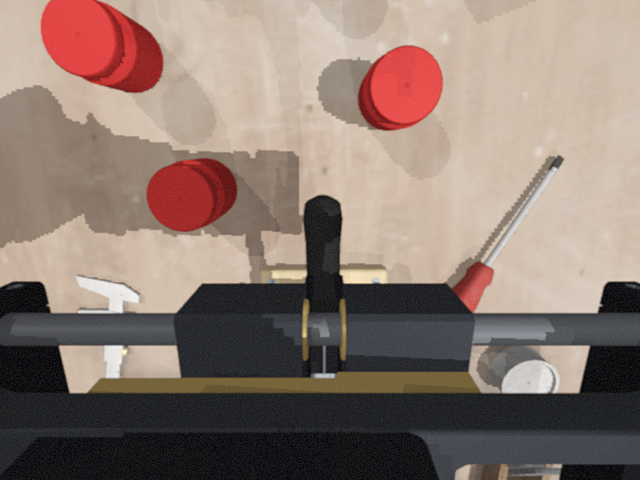

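View pics/w20.png

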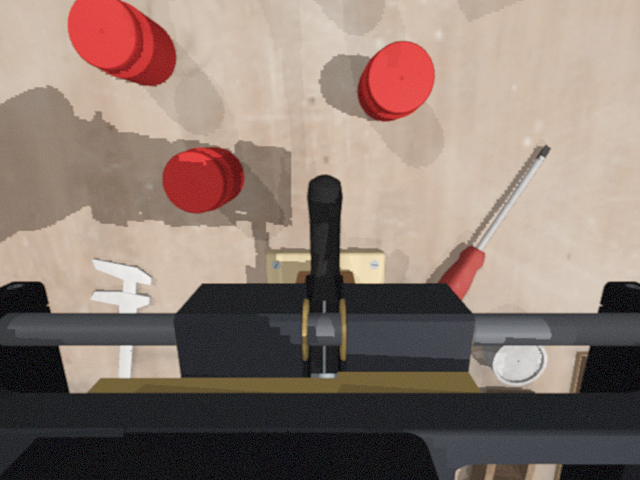

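Run:
```python
from h import *
a=.0485; C=np.array([.5608,-.0583]); ey=np.array([-np.sin(a),np.cos(a)])
S=cam("scene");T=cam("top")
s=ctrl.get_state(); p=s["position"]; print(p,s["ft_force"],s["grip_width"],s["time"])
im=ctrl.get_image("scene")[:,:,::-1]
k=8; x0,y0,w,h=240,235,95,72
cr=cv2.resize(im[y0:y0+h,x0:x0+w],None,fx=k,fy=k,interpolation=cv2.INTER_CUBIC)
def dot(P,col):
    u=(proj(S,P)+.5-[x0,y0])*k; cv2.circle(cr,tuple(int(v) for v in u),4,col,-1)
dot(p,(0,255,0)); dot(p-[0,0,.011],(0,0,255)); dot(p+[0,0,.059],(255,0,0))
for q in (.75,1.):
    th=np.radians(57)*(1-q)
    for r in (0,.062,.086,.138): dot(np.r_[C+(.19+r*np.cos(th))*ey,.128+r*np.sin(th)],(255,255,0) if q<1 else (255,0,255))
cv2.imwrite("pics/s7.png",cr)
```

```text
[0.545406   0.21691588 0.14457484] [-0.48389863  1.98668682  5.4878245 ] 0.006193479196156802 24.5
```

View pics/s7.png

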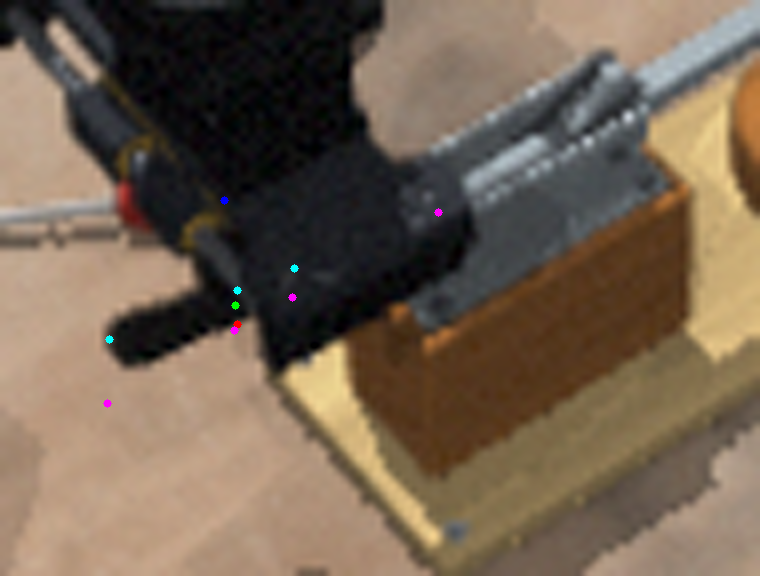

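The handle reads about 0.75 in the picture and is starting to resist, with 6 N at the tool. The closed fingertips are evidently shorter than I assumed. I'll keep pressing in small steps and watch the force.

>>> servo_tool:
  series:
    - {"travel": [0, 0, 0.002], "angular": [0, 0, 0]}
    - {"travel": [0, 0, 0.002], "angular": [0, 0, 0]}
    - {"travel": [0, 0, 0], "angular": [0, 0, 0]}

```text
time: 24.85
position: [0.5454, 0.218, 0.1411]
tool_rot: [-2.163, -2.277, -0.005]
ft_force: [-1.9, 2.9, 6.7]
grip_width: 0.003
```

>>> servo_tool:
  series:
    - {"travel": [0, 0, 0.002], "angular": [0, 0, 0]}
    - {"travel": [0, 0, 0.002], "angular": [0, 0, 0]}
    - {"travel": [0, 0, 0], "angular": [0, 0, 0]}

```text
time: 25.15
position: [0.5454, 0.2188, 0.1374]
tool_rot: [-2.162, -2.277, -0.007]
ft_force: [-2.0, 3.1, 7.4]
grip_width: 0.009
```

```bash
python3 go.py 0.5455 0.216 0.130; python3 shot.py w23
python3 - <<'E'
from h import *
im=ctrl.get_image("scene")[:,:,::-1]; cv2.imwrite("pics/s8.png",cv2.resize(im[170:310,220:400],None,fx=4.4,fy=4.2,interpolation=cv2.INTER_CUBIC))
E
```

```text
pos [0.5454 0.2188 0.1374] yaw 0.0521 tilt 0.0044 t 25.15 F [-2.02  3.15  7.39] w 0.0008082833968792673
tool delta [-0.0028 -0.0001  0.0074] rows 1 per row [-0.0028 -0.0001  0.0074]
```

View pics/s8.png

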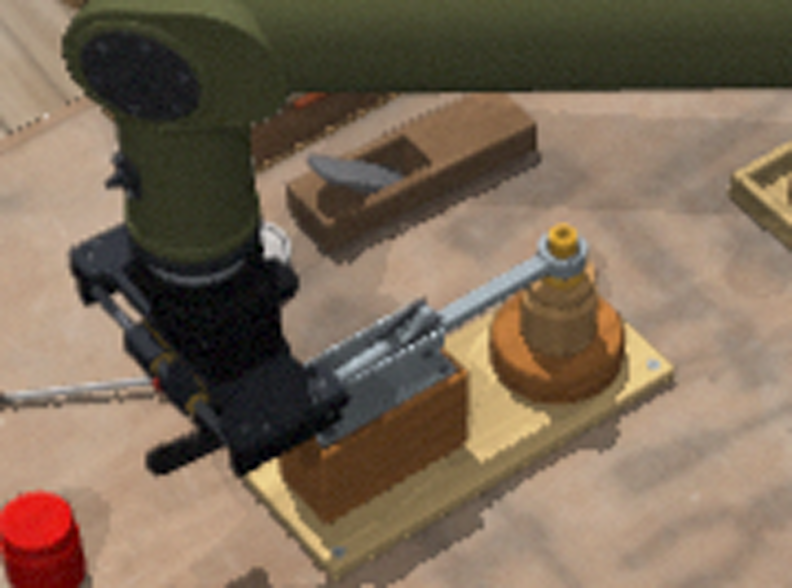

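View pics/w23.png

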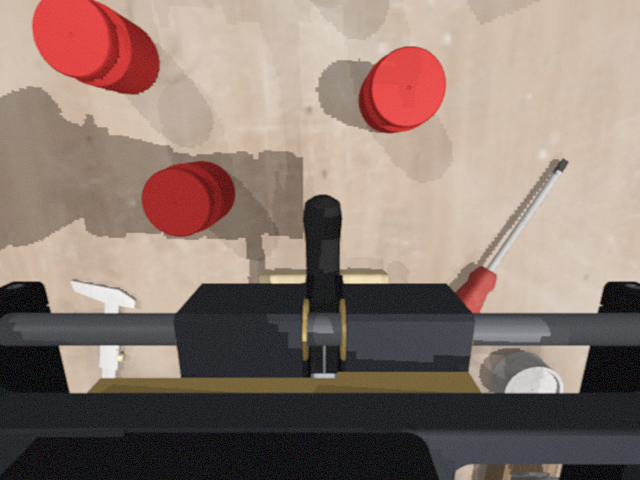

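The handle end has moved down to (155,458), about 0.82, at 7.4 N. That is the expected peak, so I'll continue.

>>> servo_tool:
  series:
    - {"travel": [0, 0, 0.002], "angular": [0, 0, 0]}
    - {"travel": [0, 0, 0.002], "angular": [0, 0, 0]}
    - {"travel": [0, 0, 0], "angular": [0, 0, 0]}

```text
time: 25.55
position: [0.5457, 0.2182, 0.133]
tool_rot: [-2.163, -2.277, -0.006]
ft_force: [-0.9, 4.0, 5.5]
grip_width: 0.007
```

>>> servo_tool:
  series:
    - {"travel": [0, 0, 0.002], "angular": [0, 0, 0]}
    - {"travel": [0, 0, 0.002], "angular": [0, 0, 0]}
    - {"travel": [0, 0, 0], "angular": [0, 0, 0]}

```text
time: 25.85
position: [0.5453, 0.2149, 0.1273]
tool_rot: [2.165, 2.276, -0.002]
ft_force: [0.8, 0.2, 0.7]
grip_width: 0.008
```

```bash
python3 go.py 0.5455 0.216 0.120
python3 - <<'E'
from h import *
im=ctrl.get_image("scene")[:,:,::-1]; cv2.imwrite("pics/s9.png",cv2.resize(im[170:310,220:400],None,fx=4.4,fy=4.2,interpolation=cv2.INTER_CUBIC))
E
```

```text
pos [0.5453 0.2149 0.1273] yaw 0.05 tilt 0.0013 t 25.85 F [0.85 0.17 0.68] w 0.0006602599662285411
tool delta [0.0011 0.0003 0.0073] rows 1 per row [0.0011 0.0003 0.0073]
```

View pics/s9.png

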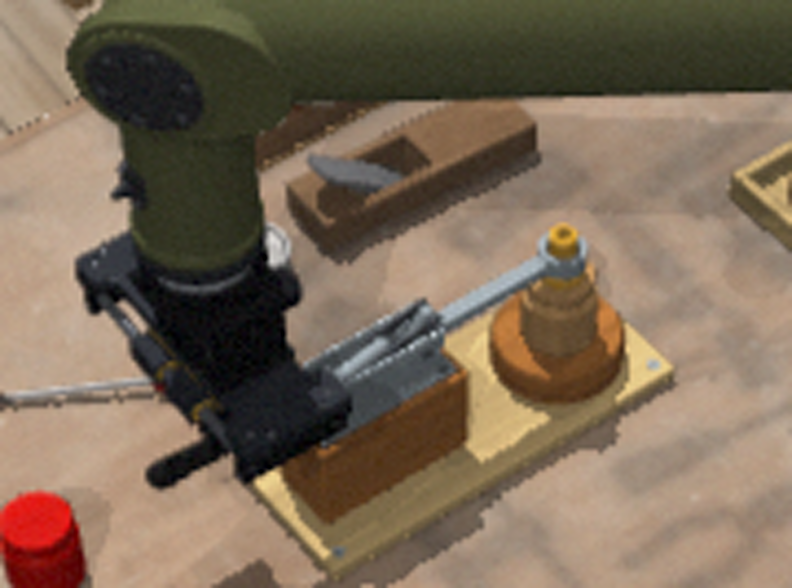

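The force fell to zero, so the handle has snapped away from the tip. I'll press a little further to confirm it is against its stop.

>>> servo_tool:
  series:
    - {"travel": [0, 0, 0.002], "angular": [0, 0, 0]}
    - {"travel": [0, 0, 0.001], "angular": [0, 0, 0]}
    - {"travel": [0, 0, 0], "angular": [0, 0, 0]}

```text
time: 26.2
position: [0.5452, 0.2151, 0.1243]
tool_rot: [-2.166, -2.276, 0.002]
ft_force: [0.5, -0.8, -0.1]
grip_width: 0.01
```

>>> servo_tool:
  series:
    - {"travel": [0, 0, 0.002], "angular": [0, 0, 0]}
    - {"travel": [0, 0, 0], "angular": [0, 0, 0]}

```text
time: 26.4
position: [0.5455, 0.2154, 0.1232]
tool_rot: [2.165, 2.276, -0.0]
ft_force: [-0.1, -0.9, 2.5]
grip_width: 0.003
```

>>> servo_tool:
  series:
    - {"travel": [0, 0, 0.001], "angular": [0, 0, 0]}
    - {"travel": [0, 0, 0], "angular": [0, 0, 0]}

```text
time: 26.6
position: [0.5456, 0.2155, 0.1231]
tool_rot: [2.165, 2.275, -0.0]
ft_force: [-2.4, -1.8, 10.0]
grip_width: 0.009
```

There is a rigid stop at z 0.123: 1 mm of travel raised the force from 2.5 to 10 N with no motion. Backing off to check that it holds.

>>> servo_tool:
  series:
    - {"travel": [0, 0, -0.01], "angular": [0, 0, 0]}
    - {"travel": [0, 0, -0.03], "angular": [0, 0, 0]}
    - {"travel": [0, 0, -0.045], "angular": [0, 0, 0]}
    - {"travel": [0, 0, -0.045], "angular": [0, 0, 0]}
    - {"travel": [0, 0, -0.045], "angular": [0, 0, 0]}

```text
time: 27.1
position: [0.5451, 0.2157, 0.2988]
tool_rot: [2.165, 2.277, 0.0]
ft_force: [1.1, -0.1, -0.0]
grip_width: 0.004
```

>>> servo_tool:
  series:
    - {"travel": [0.03, 0, -0.04], "angular": [0, 0, 0]}
    - {"travel": [0.03, 0, 0], "angular": [0, 0, 0]}
    - {"travel": [0, 0, 0], "angular": [0, 0, 0]}
    - {"travel": [0, 0, 0], "angular": [0, 0, 0]}

```text
time: 27.5
position: [0.5419, 0.2763, 0.3367]
tool_rot: [-2.163, -2.279, 0.0]
ft_force: [-0.3, -0.2, -0.3]
grip_width: 0.011
```

```bash
python3 go.py 0.5455 0.216 0.120; python3 shot.py w24
python3 - <<'E'
from h import *
im=ctrl.get_image("scene")[:,:,::-1]; cv2.imwrite("pics/s10f.png",im); cv2.imwrite("pics/s10.png",cv2.resize(im[170:310,220:400],None,fx=4.4,fy=4.2,interpolation=cv2.INTER_CUBIC))
im=ctrl.get_image("top")[:,:,::-1]; cv2.imwrite("pics/t10.png",im)
a=.0485; C=np.array([.5608,-.0583]); ey=np.array([-np.sin(a),np.cos(a)]); S=cam("scene")
E
```

```text
pos [0.5419 0.2763 0.3367] yaw 0.0522 tilt 0.0003 t 27.5 F [-0.32 -0.15 -0.26] w 0.0009809796072147929
tool delta [-0.0604  0.0005  0.2167] rows 5 per row [-0.0121  0.0001  0.0433]
```

View pics/s10.png

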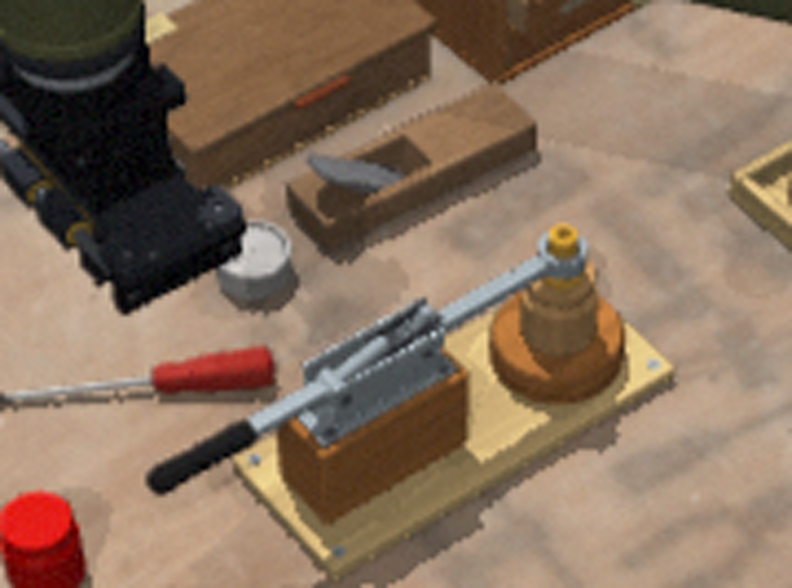

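View pics/t10.png

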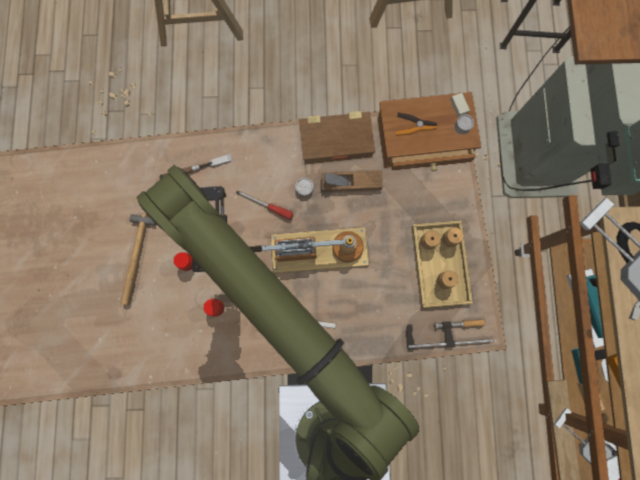

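View pics/s10f.png

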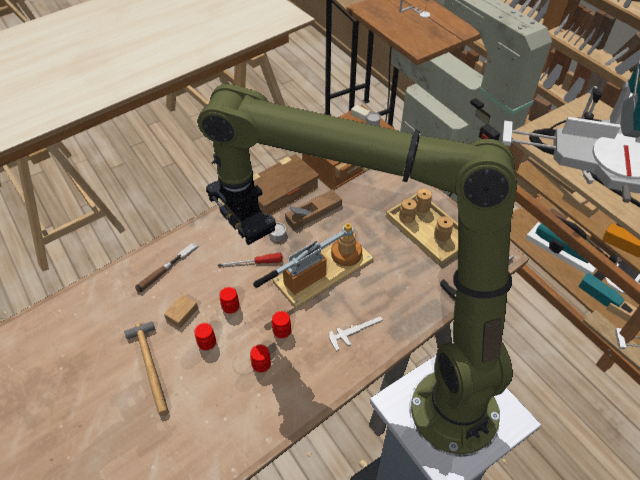

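The handle stays level after release, with its grip end at crop (155,480) against (145,483) predicted for locked. The bush sits on the foot, and the third foot stands in the tray at top (448,280). One last numeric check, then I'll hand in.

Run:
```python
from h import *
T=cam("top"); p=onz(T,(448,279),.085); d=p[:2]-[.501,-.345]; a=.0575
print("drilled foot in tray",d@[np.cos(a),np.sin(a)],d@[-np.sin(a),np.cos(a)])
s=ctrl.get_state();print(s["ft_force"],abs(s["qd"]).max(),s["time"])
ctrl.close_job()
```

```text
drilled foot in tray -0.0541008517694163 0.003493809154736805
[0.07879099 0.11423083 0.69550889] 0.007901735103912904 27.65
the job is handed in; nothing more can be done
```

The job is done and handed in at 27.7 s of the 72 s allowed. No verdict was reported, so what follows rests on my own last checks.

- **Drilled foot:** I lifted it out of the jig and stood it in the empty half of the tray. It stands upright about 54 mm from the tray's centre towards -x and 3 mm towards +y. The two feet already in the tray look unmoved.
- **Undrilled foot:** I took the light-wood foot from among the four red look-alikes and lowered it into the cup. It met the cup at tool height 0.0662 m against 0.0663 m expected. I let go with the clamp open, and it looked centred and upright.
- **Clamp:** I pressed the handle through a peak of about 7.4 N. The force then fell to near zero as it snapped over, and it met a rigid stop at 10 N. After I backed off, the handle stayed level with the bush on the foot.
- **At hand-in:** The arm was clear of everything with no meaningful force on the tool. The screwdriver looks unmoved in the top and side views; the offcut was only in clear view in the side view, where it also looks unmoved.

**Disagreements:** The closed fingertips met the handle about 20 mm lower than the stated tip length implied, so I finished the press by force and pictures. The grip end showed up about 2 pixels from where the locked position should put it. I could not measure the pad force on the foot or the exact handle angle; the snap, the stop and the held handle are my evidence for those.

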